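# Refit the chamber plate of the bench analyser and latch its lid

## Task

Take the aluminium cover plate off the sloped drainer, set it in the analyser's sample well with its near edge under the lip, and press its far corners down past the two spring catches until it sits level on the well floor. Then swing the spring-loaded lid over and press its front edge down until the catch holds it shut. Leave the other things on the bench standing where they are, and never bear on the analyser with more than about 40 N.

Things in the scene. Friction and masses are not known exactly. Their poses are not given: they have to be found in the camera images.
- analyser: Low beige instrument fixed to the bench, 190 (x) x 180 (y) mm, deck 70 mm high. Origin on the bench under the well's centre; x from its front (front face x=-70, back +120 mm) to the lid hinge, y along the hinge, z up. Well in the deck: x -51 to +51.5, y -64 to +64 mm, 20 mm deep, flat floor. The open lid behind it leans over it, in the way of an upright gripper at the well's far part.
- well (a point): Centre of the well's floor, 50 mm above the bench.
- hinge (a point): Middle of the lid's hinge axis (which runs along the analyser's y): 75 mm to +x of the analyser's origin, 70 mm above the bench.
- lid (a joint): Lid angle, rad: 0 shut, grows as it opens up and away from the front (1.57 upright, stop at 1.75); starts at 1.38 to 1.52. A torsion spring (0.35 N m/rad, slack at 1.5) lifts the 0.2 kg lid: let go half-way it springs up. In the last 0.1 rad a striker inside its front flap must be pushed past a sprung nose in the analyser's front face (about 8 to 15 N at the free edge); then it stays shut.
- lid_edge (a point): Middle of the lid's outer face near its free edge, 145 mm from the hinge axis along the lid, 26 mm outside it. The lid is a beige shell 172 mm wide; outer face flat, 8 to 156 mm from the hinge, 26 mm outside the axis (96 mm above the bench when shut); its front flap then hangs 22 mm below the deck; a finger lip 70 mm wide, 4 thick, sticks out 11 mm more. It clears the seated plate.
- plate: Loose aluminium cover plate 100 (x) x 120 (y) x 6 mm, 0.15 to 0.3 kg; on its upper face a rib to grip: 50 mm along x (-30 to +20 mm), 12 mm thick (y), 28 mm high. Origin: centre of the underside, z out of the upper face. Starts on the drainer, tilted 25 degrees, -x edge low. Seated: origin at the centre of the well's floor, upper face 14 mm below the deck, either x end to the front.
- rib (a point): Grip point in the rib: 6 mm below its top, 22 mm above the plate's upper face, 5 mm to -x of the plate's centre.
- drainer: Slate-grey plastic stand fixed to the bench, 130 mm wide (y); its top slopes up at 25 degrees from front (-x, 19 mm high) to back (71 mm), with a 5 mm ledge along the low edge that the plate rests against. Origin on the bench under the slope's middle.
- reagent_bottle: Bystander: bottle, 60 mm across, 150 mm high. Origin at its foot.
- wash_bottle: Bystander: white bottle, 60 mm across, 160 mm high. Origin at its foot.
- beaker: Bystander: open glass vessel, 72 mm across, 85 mm high. Origin at its foot.
- slide_box: Bystander: paper box 85 x 50 x 30 mm. Origin under its centre.
- weight: Bystander: steel balance weight, 34 mm across, 45 mm high. Origin at its foot.
- mug: Bystander: clear measuring jug with a handle, 80 mm across, 100 mm high. Origin at its foot.
- spatula: Bystander: lab spatula 160 mm long lying on the bench, along its x.
- lip (a point): Middle of the inner edge of the lip, underside. The lip (8 mm thick, flush with the deck, as wide as the well) overhangs the well from its near (-x) wall by 7 mm, x -51 to -44; the slot under it is 12 mm high. So the plate cannot go in flat: its near edge goes in first, tilted about 25 degrees, then it is swung down.
- catch_l (a point): Middle of the left (+y) of two sprung steel noses in the well's far wall, at y = +42 and -42 mm: radius 8 mm, 28 mm wide, centred 11.8 mm above the floor, standing out 4.5 mm, pushed back by 4 N plus 600 N/m. The plate's far edge rests on them, about 17 mm above the floor, till each far corner is pressed (some 6 to 20 N at the corner) and snaps under.
- catch_r (a point): Middle of the right (-y) nose, like catch_l.
Things that resemble listed ones, but are neither listed nor needed, are in the scene too. Several things have the shape of the plate; the one meant has the colours described above.

How it is judged:
On the way:
1. the plate lies level on the well floor under both catches while the lid is still open (z of plate in the frame of analyser between 0.047 and 0.0525 m and x of plate in the frame of analyser between -0.006 and 0.006 m and y of plate in the frame of analyser between -0.006 and 0.006 m and angle between the z axis of plate and the z axis of analyser, either way round below 0.03 rad and angle between plate's own z axis and vertical below 0.5 rad and value of joint lid above 0.8 rad), for 0.3 s.
At the end, for the whole second after the job is handed in: the plate lies in the well, its underside's centre within 6 mm of the well's middle in x and y and not more than 2.5 mm above its floor, level within 0.03 rad, upper face up and at rest; the lid is held shut by its catch (joint below 0.04 rad) with nothing touching it (z of plate in the frame of analyser between 0.047 and 0.0525 m and x of plate in the frame of analyser between -0.006 and 0.006 m and y of plate in the frame of analyser between -0.006 and 0.006 m and angle between the z axis of plate and the z axis of analyser, either way round below 0.03 rad and angle between plate's own z axis and vertical below 0.5 rad and value of joint lid below 0.04 rad and linear speed of plate below 0.02 m/s).
It fails at once if a bystander is pushed more than 40 mm from where it stood (distance of any of reagent_bottle, wash_bottle, beaker, slide_box, weight, mug, spatula from where it was at the start of the episode above 0.04 m).
It fails at once if a standing bystander is knocked over (tilted more than 0.6 rad) (angle between any of reagent_bottle, wash_bottle, beaker, weight, mug's own z axis and vertical above 0.6 rad).
It fails at once if the plate or the robot bears on the analyser or its lid with more than 60 N (contact force between any of the fingers, the arm, plate and analyser above 60 N).
It also fails if it takes over 72 s, if anything falls off the work surface, if the arm or the gripper's body presses on something with over 40 N, if the wrist force passes 120 N, or if a joint passes its speed limit or range.

## Robot

A 6-joint arm with a two-finger parallel gripper is mounted at the origin on the work surface. World frame = base frame: x ahead of the robot, y to its left, z up, the work surface at z = 0. Lengths are in m, angles in rad, forces in N, time in s.
With the tool pointing down it reaches from about 0.375 to 0.925 m from the base axis. Payload 5.7 kg.
Tool frame: the origin (TCP) lies at the very end of the fingers, on their centre line; the grasp point (between the pads) lies 19 mm behind it; z points along the fingers, y is the line along which they close (so a half turn about z gives the same grasp; the last joint's range is limited). The gripper opens to 88 mm and grips with 3 to 60 N. Pads are 20 mm wide; open, the fingers measure 115 mm over their backs; the gripper's body (75 mm by 178 mm) begins 61 mm behind the grasp point.
Start: joints at [1.182, 0.359, 1.51, -0, 1.272, -0.115], TCP at [0.162, 0.578, 0.223] pointing down, gripper open.
Joint ranges: [-2.97, 2.97], [-1.01, 2.36], [0.21, 2.38], [-0.96, 4.11], [0.2, 2.71], [-2.98, 2.98]. Speed limits (rad/s): [2.39, 2.39, 3.14, 3.14, 3.14, 3.14].

## Interface

Orientations are given as a unit quaternion [x, y, z, w].
In Python, from station import sensors, camera, camera_params, sign_off, silhouettes, tip_of gives the robot as it stands.
- The arm moves only by the tool step_arm, never from a script. Its argument "plan" is a list of rows, each an object with "linear": the shift along the tool's x, y, z in units of 10 cm (1.0 is 10 cm), a list of three; "dr": the turn, a rotation vector about the tool's x, y, z in units of pi/4 rad (1.0 is pi/4 rad), a list of three; "grip": the opening, from 0 (shut) to 1 (fully open). In form: [{"linear": [x, y, z], "dr": [ax, ay, az], "grip": grip}, ...]. A call has 1 to 10 rows; each row shifts and turns the commanded pose from where the row before left it, along the tool's axes as they then stand; what a row does not reach is not made up. A row lasts 1/10 s, in which the tool goes at most 50 mm and 8.59 degrees, less where a joint would pass 70% of its speed; a pose out of reach is approached as far as the arm can. A call with a number of a shift or a turn outside -1 to 1 is refused whole. A call with a gripper value outside its range is refused whole. The fingers move at their own pace and stop on an object; "grip_force" is the grip in N (left out, the last holds). Time passes only in rows, so rows that do not move let the fingers close. It gives the time, the measured TCP pose, the force, the opening and the grip force at its end, in the units of the state.
- sensors.get_obs(): the state, without advancing time (a new reading comes with each control period).
- camera(name): name is "side" or "top" or "wrist"; returns the picture (384x512x3 uint8, red, green, blue); there is no depth.
- camera_params(name): a dict with "fx", "fy", "cx", "cy" (pixels), "eye" and "rotation" of the camera in the world. Camera axes: x right, y down, z forward; pixel columns grow to the right and rows downward; lengths in m; the calibration is good to about 2 mm. A picture is of the moment at which its call begins: read the wrist's pose just before it. camera_params takes no time and is no camera call; for the wrist camera it gives the pose at the moment of the call.
- sign_off(): hands the job in; it is judged then, once.
Trained networks look in the newest picture that a camera, given by its name, has taken for a name from the list of things; names that differ only in an ending like _2 or _b are one class to them, and where a whole thing is asked for, a point or a joint stands for the part that bears it (a point fixed in the world has none). Each returns a list of dicts, best first, with "conf" (0 to 1); they miss things now and then, are a little off and sometimes report something else, mostly with a low value. They report only what shows in the picture. A call takes as long as a camera call. They do not tell look-alikes from the thing itself.
- silhouettes(camera, label): "region" (384x512 bool, what is visible of it) and "centre" ([column, row] in pixels, amid what is visible of it).
- tip_of(camera, label): "centre" ([column, row] in pixels: a listed point, or the origin of a listed thing).
The state is a dict: "t": time; "joint_positions": joint angles; "joint_velocities": joint speeds; "joint_torque": joint torques, N m; "tool_pos": TCP position; "orientation": TCP orientation; "contact_force": force on the tool from outside, world axes, zero at the start; "torque": the same for the moment, N m; "grip_width": opening from 0.0 (shut) to 1.0 (fully open); "gripper_force": force on a finger pad.
Only numpy, scipy, OpenCV 4.12 (cv2) and the standard library are available. Lean on these libraries where they do the work, as an engineer would, in place of code of your own. Each camera call takes 0.05 s, during which the arm holds its last target. There are 200 camera calls.

## Working session

There is one attempt and no reset: what is moved stays moved. The work goes in short steps, Python scripts to look and compute and a tool call to move; the robot and the scene stay as the last step left them, time stands still between calls to the robot, and variables do not carry over. Pictures are saved under pics/ and viewed, at most 11 in all, crops included, and the job is handed in when it is done.

Besides the shell and the picture viewer there is one more tool, called as name(argument=value, ...), one argument or row to a line, values as JSON. step_arm: Moves the arm, as the interface text tells. Shifts and turns lie within -1 to 1; 1 stands for 10 cm of shift or pi/4 rad of turn. Its arguments: {"type":"object","properties":{"plan":{"type":"array","items":{"type":"object","properties":{"linear":{"type":"array","items":{"type":"number","minimum":-1,"maximum":1}},"dr":{"type":"array","items":{"type":"number","minimum":-1,"maximum":1}},"grip":{"type":"number"}}}},"grip_force":{"type":"number"}},"required":["plan"]}

```bash
mkdir -p pics; ls; python3 - <<'E'
from station import *
import cv2,numpy as np
o=sensors.get_obs(); print({k:np.round(v,3) for k,v in o.items()})
ims=[]
for c in ("side","top"):
    im=camera(c); cv2.imwrite(f"pics/{c}0.png",im[:,:,::-1]); 
    p=camera_params(c); print(c,p)
    for l in ("plate","rib","analyser","well","hinge","lid_edge","drainer","lip","catch_l","catch_r"):
        r=tip_of(c,l); print(l,[(np.round(d['centre']).tolist(),round(d['conf'],2)) for d in r])
E
```

```text
pics
{'t': np.float64(0.0), 'joint_positions': array([ 1.182,  0.359,  1.511,  0.   ,  1.272, -0.115]), 'joint_velocities': array([-0.001,  0.   , -0.001,  0.   ,  0.001,  0.003]), 'joint_torque': array([-1.0000e-03, -5.1537e+01, -2.7073e+01,  6.8000e-02,  3.5000e-02,
       -0.0000e+00]), 'tool_pos': array([0.162, 0.577, 0.222]), 'orientation': array([ 0.136,  0.991, -0.001, -0.   ]), 'contact_force': array([0.052, 0.578, 0.16 ]), 'torque': array([ 0.052, -0.036, -0.01 ]), 'gripper_force': np.float64(0.0), 'grip_width': np.float64(1.002)}
side {'fx': 392.6178987644539, 'fy': 392.6178987644539, 'cx': 262.5874564027561, 'cy': 194.32978527925272, 'eye': array([-0.10690681, -0.80202351,  0.71429233]), 'rotation': array([ 0.82903044, -0.28156039,  0.15214376, -0.45856794])}
plate [([266.0, 244.0], 0.79), ([291.0, 317.0], 0.78), ([329.0, 230.0], 0.6)]
rib [([289.0, 324.0], 0.89), ([326.0, 221.0], 0.88), ([246.0, 158.0], 0.68), ([266.0, 248.0], 0.59), ([260.0, 123.0], 0.32)]
analyser [([236.0, 180.0], 0.57), ([221.0, 158.0], 0.51)]
well [([238.0, 171.0], 0.88), ([321.0, 195.0], 0.72)]
hing
[... 458 characters left out ...]
rotation': array([ 0.70831622, -0.70033738,  0.06238393, -0.06264136])}
plate [([394.0, 277.0], 0.93), ([308.0, 233.0], 0.89)]
rib [([305.0, 235.0], 0.94), ([386.0, 274.0], 0.78), ([332.0, 172.0], 0.68), ([106.0, 202.0], 0.34)]
analyser [([174.0, 171.0], 0.84), ([253.0, 233.0], 0.17)]
well [([173.0, 176.0], 0.92), ([331.0, 176.0], 0.19)]
hinge [([175.0, 145.0], 0.76), ([334.0, 170.0], 0.57), ([391.0, 152.0], 0.43)]
lid_edge [([165.0, 121.0], 0.87), ([252.0, 174.0], 0.46), ([173.0, 172.0], 0.19)]
drainer [([259.0, 125.0], 0.35), ([171.0, 188.0], 0.15)]
lip [([168.0, 187.0], 0.92)]
catch_l [([194.0, 161.0], 0.78), ([160.0, 152.0], 0.71)]
catch_r [([194.0, 161.0], 0.78), ([160.0, 152.0], 0.71)]
```

View pics/side0.png

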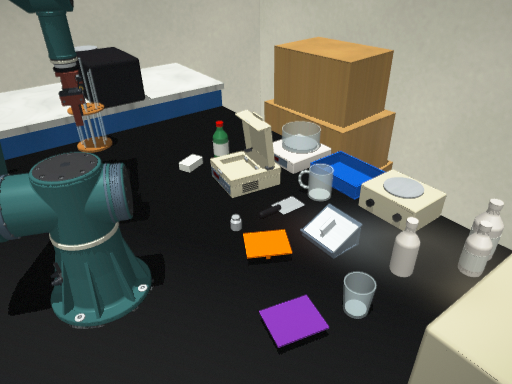

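View pics/top0.png

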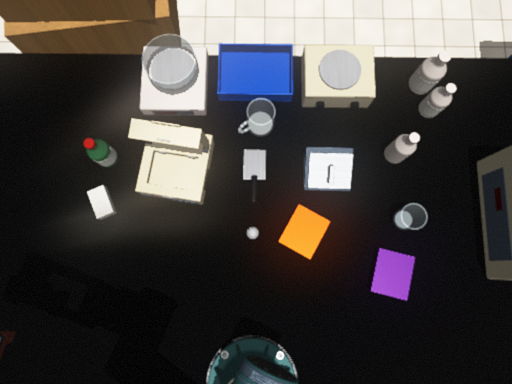

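The side picture shows three plate-shaped things: orange (267,244), purple (293,320) and silver on the slate-grey stand (332,229). The silver one is the aluminium plate on the sloped drainer, with its rib at (328,228). From above it is at (330,169), the analyser at (174,172) and its lid at (165,133).

```bash
cat > h.py <<'E'
import numpy as np, cv2
from scipy.spatial.transform import Rotation as R
from scipy.optimize import least_squares
from station import *
def proj(p,X):
    c=R.from_quat(p['rotation']).inv().apply(np.atleast_2d(X)-p['eye'])
    return np.c_[p['fx']*c[:,0]/c[:,2]+p['cx'],p['fy']*c[:,1]/c[:,2]+p['cy']]
def onz(p,uv,z):
    d=R.from_quat(p['rotation']).apply([(uv[0]-p['cx'])/p['fx'],(uv[1]-p['cy'])/p['fy'],1.])
    return p['eye']+d*(z-p['eye'][2])/d[2]
def frame(pose,X,z0=0):  # pose x,y,yaw
    return R.from_euler('z',pose[2]).apply(np.atleast_2d(X))+[pose[0],pose[1],z0]
E
python3 - <<'E'
from h import *
pt=camera_params('top'); ps=camera_params('side')
print('Rtop',R.from_quat(pt['rotation']).as_matrix().round(2).tolist())
for n,uv,z in [('well',(173,176),.05),('lip',(168,187),.062),('c1',(194,161),.062),('c2',(160,152),.062),('rib',(332,172),.075),('dr',(329,169),.05),('reag',(92,144),.15),('mug',(261,108),.1),('wash',(413,138),.16),('beaker',(418,212),.085),('weight',(252,232),.045),('spat',(255,175),0)]:
    print(n,onz(pt,uv,z).round(3))
for n,uv,z in [('rib',(328,225),.075),('well',(238,171),.05),('lip',(225,170),.062)]: print('side',n,onz(ps,uv,z).round(3))
o=sensors.get_obs();w=camera_params('wrist'); T=R.from_quat(o['orientation'])
print('wrist in tool',T.inv().apply(w['eye']-o['tool_pos']).round(4),(T.inv()*R.from_quat(w['rotation'])).as_matrix().round(3).tolist(),w['fx'],w['cx'],w['cy'])
a=cv2.resize(cv2.imread('pics/top0.png')[105:215,120:230],None,fx=5,fy=5,interpolation=2)
b=cv2.resize(cv2.imread('pics/top0.png')[130:210,290:370],None,fx=3,fy=3,interpolation=2)
c=np.zeros((550,800,3),np.uint8);c[:,:550]=a;c[:240,555:795]=b
c[250:490,555:795]=cv2.resize(cv2.imread('pics/side0.png')[190:270,292:372],None,fx=3,fy=3,interpolation=2)
cv2.imwrite('pics/crop1.png',c)
E
```

```text
Rtop [[0.01, -0.98, 0.18], [-1.0, -0.01, 0.0], [0.0, -0.18, -0.98]]
well [0.553 0.227 0.05 ]
lip [0.52  0.237 0.062]
c1 [0.594 0.168 0.062]
c2 [0.619 0.264 0.062]
rib [ 0.564 -0.214  0.075]
dr [ 0.578 -0.21   0.05 ]
reag [0.614 0.42  0.15 ]
mug [ 0.737 -0.017  0.1  ]
wash [ 0.636 -0.407  0.16 ]
beaker [ 0.455 -0.439  0.085]
weight [0.4   0.004 0.045]
spat [ 0.57  -0.003  0.   ]
side rib [ 0.551 -0.226  0.075]
side well [0.554 0.214 0.05 ]
side lip [0.511 0.229 0.062]
wrist in tool [ 0.0676 -0.0006 -0.1625] [[-0.0, -0.968, -0.25], [1.0, 0.0, -0.001], [0.001, -0.25, 0.968]] 291.4183040355285 257.129440113824 190.40769386029083
```

View pics/crop1.png

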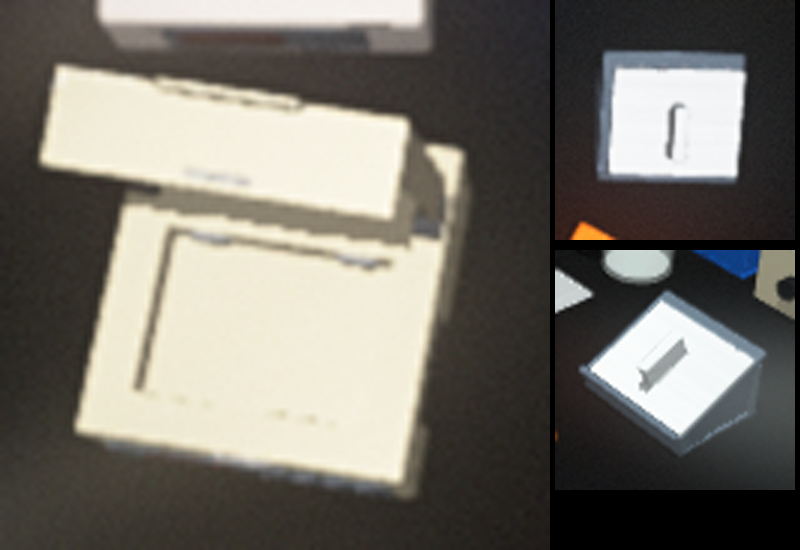

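The enlarged crop confirms the target: a silver plate with a rib, on the slate-grey sloped stand (crop 675,130; 660,365). The analyser is yawed about -0.17 rad. Next I take a wrist view of the analyser, then of the drainer.

step_arm(
  plan=[
    {"linear":[-0.4,-0.22,-0.12],"dr":[0,0,0],"grip":1},
    {"linear":[-0.42,-0.24,-0.1],"dr":[0,0,0],"grip":1},
    {"linear":[-0.42,-0.24,-0.1],"dr":[0,0,0],"grip":1},
    {"linear":[-0.42,-0.24,-0.1],"dr":[0,0,0],"grip":1},
    {"linear":[-0.42,-0.24,-0.1],"dr":[0,0,0],"grip":1},
    {"linear":[-0.42,-0.24,-0.1],"dr":[0,0,0],"grip":1},
    {"linear":[-0.42,-0.24,-0.1],"dr":[0,0,0],"grip":1},
    {"linear":[-0.42,-0.24,-0.1],"dr":[0,0,0],"grip":1},
    {"linear":[-0.42,-0.24,-0.1],"dr":[0,0,0],"grip":1},
    {"linear":[0,0,0],"dr":[0,0,0],"grip":1},
  ],
)

```text
t: 2.1
tool_pos: [0.4712, 0.2662, 0.3161]
orientation: [0.139, 0.99, -0.0, 0.002]
contact_force: [-0.5, 0.8, -1.1]
grip_width: 1.0
gripper_force: 0.0
```

```bash
cat >> h.py <<'E'
def snap(n,f):
    im=camera(n); p=camera_params(n); np.save(f'pics/{f}.npy',p,allow_pickle=True); cv2.imwrite(f'pics/{f}.png',im[:,:,::-1]); return p
def go(pos,Rt=None):
    o=sensors.get_obs(); T=R.from_quat(o['orientation'])
    print('t',round(float(o['t']),2),'lin units',(T.inv().apply(np.array(pos)-o['tool_pos'])*10).round(3),end=' ')
    if Rt is not None: print('rot units',((T.inv()*Rt).as_rotvec()/(np.pi/4)).round(3))
    else: print()
def tool(yaw,lean=0): # lean>0: body leans to -x (front); tool x=-fwd,z down
    return R.from_euler('z',yaw)*R.from_euler('y',-lean)*R.from_matrix([[-1,0,0],[0,1,0],[0,0,-1]])
E
python3 - <<'E'
from h import *
p=snap('wrist','w1')
for l in ("well","hinge","lid_edge","lip","catch_l","catch_r"):
    print(l,[(np.round(d['centre']).tolist(),round(d['conf'],2)) for d in tip_of('wrist',l)])
print(R.from_quat(p['rotation']).as_matrix().round(2).tolist(), tool(0,.4).as_matrix().round(2).tolist())
im=cv2.imread('pics/w1.png'); cv2.imwrite('pics/w1b.png',cv2.resize(im,(800,600),interpolation=2))
E
```

```text
well [([248.0, 223.0], 0.88)]
hinge [([254.0, 273.0], 0.81), ([372.0, 212.0], 0.39)]
lid_edge []
lip [([246.0, 199.0], 0.94)]
catch_l [([279.0, 252.0], 0.89), ([226.0, 260.0], 0.79)]
catch_r [([279.0, 252.0], 0.89), ([226.0, 260.0], 0.79)]
[[0.28, 0.93, 0.24], [0.96, -0.27, -0.07], [-0.0, 0.25, -0.97]] [[-0.92, 0.0, 0.39], [0.0, 1.0, 0.0], [-0.39, 0.0, -0.92]]
```

View pics/w1b.png

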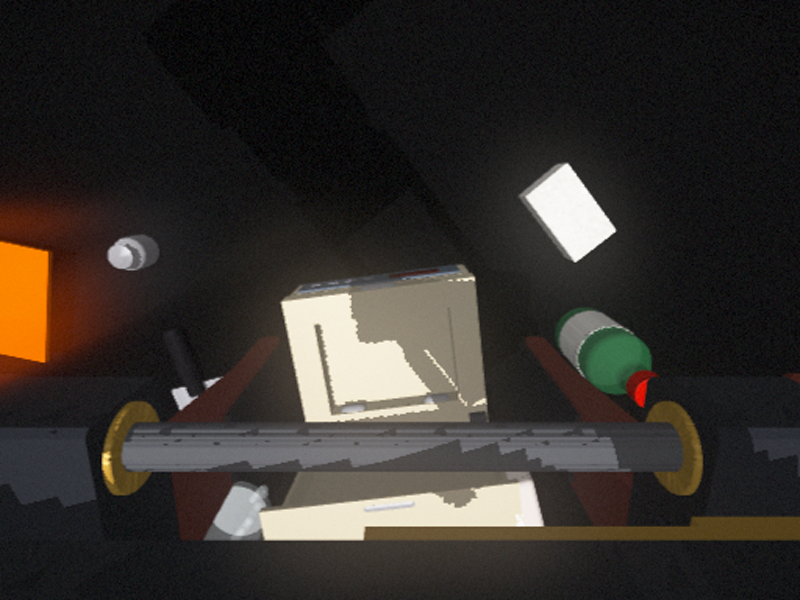

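The wrist view shows the analyser deck with front corners at (282,301) and (475,277) in the enlarged frame. The two catches are at (350,406) and (435,398), and the lid's front flap is at the bottom (400,505).

```bash
python3 - <<'E'
from h import *
pw=np.load('pics/w1.npy',allow_pickle=True).item(); pt=camera_params('top'); ps=camera_params('side')
W=[((248,223),(0,0,.05)),((246,199),(-.044,0,.062)),((279,252),(.047,.042,.062)),((226,260),(.047,-.042,.062)),((304,177.3),(-.07,.09,.07)),((180.5,192.6),(-.07,-.09,.07))]
Tp=[((173,176),(0,0,.05)),((168,187),(-.044,0,.062)),((194,161),(.047,-.042,.062)),((160,152),(.047,.042,.062)),((135.6,191.4),(-.07,.09,.07)),((201,202.4),(-.07,-.09,.07))]
S=[((238,171),(0,0,.05)),((225,170),(-.044,0,.062))]
def res(q,sets):
    return np.concatenate([((proj(p,frame(q,np.array([m for _,m in L],float)))-np.array([u for u,_ in L],float))*s).ravel() for p,L,s in sets])
for nm,sets in [('w',[(pw,W,.001)]),('t',[(pt,Tp,.0025)]),('all',[(pw,W,1/.8),(pt,Tp,1/2.5*1.),(ps,S,.4)])]:
    r=least_squares(res,[.55,.22,-.166],args=(sets,),loss='soft_l1',x_scale=[.01,.01,.01]); print(nm,r.x.round(4)); 
    if nm!='t': print((r.fun).round(4) if nm=='w' else r.fun.round(1))
E
```

```text
w [ 0.5598  0.2274 -0.152 ]
[ 0.0008  0.0016 -0.0014  0.001   0.0003  0.0003  0.0001 -0.0016  0.0003
 -0.0007 -0.0001 -0.0006]
t [ 0.5593  0.2241 -0.1681]
all [ 0.5598  0.2271 -0.1522]
[ 0.8  2.1 -1.9  1.4  0.2  0.4 -0.1 -1.9  0.2 -0.7 -0.4 -0.6 -0.  -0.9
  0.4  0.5 -1.5 -0.8  0.3  0.9 -0.6  0.1 -0.8 -0.1 -0.3 -0.8  0.2 -0.4]
```

step_arm(
  plan=[
    {"linear":[-0.16,-0.45,0],"dr":[0,0,0],"grip":1},
    {"linear":[-0.16,-0.45,0],"dr":[0,0,0],"grip":1},
    {"linear":[-0.16,-0.45,0],"dr":[0,0,0],"grip":1},
    {"linear":[-0.16,-0.45,0],"dr":[0,0,0],"grip":1},
    {"linear":[-0.16,-0.45,0],"dr":[0,0,0],"grip":1},
    {"linear":[-0.16,-0.45,0],"dr":[0,0,0],"grip":1},
    {"linear":[-0.16,-0.45,0],"dr":[0,0,0],"grip":1},
    {"linear":[-0.16,-0.45,0],"dr":[0,0,0],"grip":1},
    {"linear":[-0.16,-0.45,0.1],"dr":[0,0,0],"grip":1},
    {"linear":[-0.16,-0.45,0.2],"dr":[0,0,0],"grip":1},
  ],
)

```text
t: 3.45
tool_pos: [0.4997, -0.2064, 0.2865]
orientation: [0.136, 0.991, -0.001, 0.002]
contact_force: [0.3, 1.1, -0.1]
grip_width: 0.998
gripper_force: 0.0
```

step_arm(
  plan=[
    {"linear":[0,0,0],"dr":[0,0,-0.18],"grip":1},
    {"linear":[0,0,0],"dr":[0,0,-0.18],"grip":1},
    {"linear":[0,0,0],"dr":[0,0,0],"grip":1},
  ],
)

```text
t: 3.75
tool_pos: [0.4986, -0.2042, 0.2849]
orientation: [-0.005, 1.0, 0.0, -0.0]
contact_force: [-0.7, 0.2, 0.3]
grip_width: 0.999
gripper_force: 0.0
```

```bash
python3 - <<'E'
from h import *
print(sensors.get_obs()['tool_pos'].round(4))
p=snap('wrist','w2')
for l in ("plate","rib","drainer"):
    print(l,[(np.round(d['centre'],1).tolist(),round(d['conf'],2)) for d in tip_of('wrist',l)])
im=cv2.imread('pics/w2.png'); cv2.imwrite('pics/w2b.png',cv2.resize(im[120:345,130:430],(800,600),interpolation=2))
E
```

```text
[ 0.4986 -0.2042  0.2849]
plate [([252.7, 219.6], 0.86), ([400.4, 95.5], 0.67), ([309.0, 98.1], 0.62)]
rib [([299.3, 93.6], 0.97), ([251.6, 213.6], 0.92), ([132.6, 10.3], 0.71)]
drainer []
```

View pics/w2b.png

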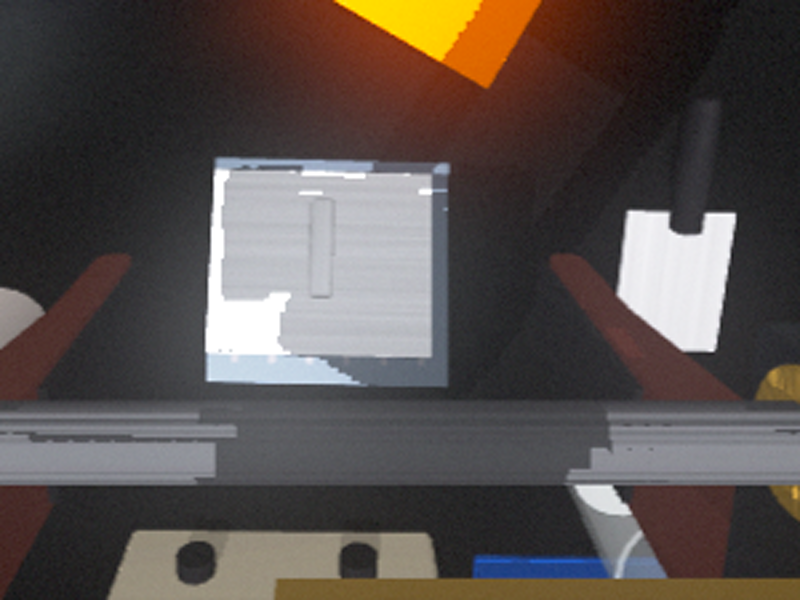

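The wrist crop shows the plate from (224,172) to (431,357), with its rib top at x 311–333, y 198–297, and the drainer outline around it. The back corners of the drainer are (206,382) and (447,385).

```bash
python3 - <<'E'
from h import *
pw=np.load('pics/w2.npy',allow_pickle=True).item()
f=lambda u:(np.array(u,float)/2.6667+[130,120]-[0.3,0.3])
P=[((224,172),(-.05,-.06,.006)),((432,175),(-.05,.06,.006)),((431,357),(.05,.06,.006)),((311,198),(-.03,-.006,.034)),((333,198),(-.03,.006,.034)),((311,297),(.02,-.006,.034)),((333,297),(.02,.006,.034))]
D=[((206,382),(.0557,-.065,.071)),((447,385),(.0557,.065,.071))]
u=np.array([f(a) for a,_ in P+D]); mp=np.array([m for _,m in P]); md=np.array([m for _,m in D])
tilt=R.from_euler('y',-np.radians(25))
# unknown drainer x,y,yaw, slide s along slope, side t
def res(q):
    D_=frame(q[:3],md); pl=tilt.apply(mp+[q[3],q[4],0])+[0,0,.045]; 
    return (proj(pw,np.r_[frame(q[:3],pl),D_])-u).ravel()
r=least_squares(res,[.57,-.21,0,-.005,0]); q=r.x; print(q.round(4),r.fun.reshape(-1,2).round(1).tolist())
F=lambda m:frame(q[:3],tilt.apply(np.array(m)+[q[3],q[4],0])+[0,0,.045])[0]
print('origin',F([0,0,0]).round(4),'rib grip',F([-.005,0,.028]).round(4))
Rt=tool(q[2],np.radians(25)); tcp=F([-.005,0,.028-.019+.002])
ap=F([-.005,0,.028-.019+.002+.09])
print('tcp',tcp.round(4),'appr',ap.round(4)); go(ap,Rt)
pt=camera_params('top');print(proj(pt,F([-.005,0,.034])))
E
```

```text
[ 0.5805 -0.2107 -0.0131 -0.0032 -0.0032] [[-2.6, -0.8], [0.5, -0.4], [1.1, 0.5], [0.4, 0.2], [0.9, 0.4], [-0.5, -0.1], [0.2, 0.0], [-0.3, -0.1], [0.3, 0.5]]
origin [ 0.5775 -0.2139  0.0437] rib grip [ 0.5612 -0.2136  0.0669]
tcp [ 0.5683 -0.2137  0.0515] appr [ 0.5303 -0.2132  0.1331]
t 3.95 lin units [-0.314 -0.093  1.525] rot units [ 0.006 -0.555  0.026]
[[331.87638338 174.13883713]]
```

step_arm(
  plan=[
    {"linear":[-0.08,-0.023,0.38],"dr":[0,0,0],"grip":1},
    {"linear":[-0.08,-0.023,0.38],"dr":[0,0,0],"grip":1},
    {"linear":[-0.08,-0.023,0.38],"dr":[0,0,0],"grip":1},
    {"linear":[-0.08,-0.023,0.38],"dr":[0,0,0],"grip":1},
    {"linear":[0,0,0],"dr":[0,-0.185,0.013],"grip":0.6},
    {"linear":[0,0,0],"dr":[0,-0.185,0.013],"grip":0.6},
    {"linear":[0,0,0],"dr":[0,-0.185,0],"grip":0.6},
    {"linear":[0,0,0],"dr":[0,0,0],"grip":0.6},
  ],
)

```text
t: 4.75
tool_pos: [0.5284, -0.2086, 0.1311]
orientation: [0.006, 0.98, 0.007, 0.197]
contact_force: [-0.7, 0.4, -0.3]
grip_width: 0.677
gripper_force: 0.0
```

```bash
python3 - <<'E'
from h import *
go([.5683,-.2137,.0515],tool(-.0131,np.radians(25)))
p=snap('wrist','w3')
for l in ("plate","rib"):
    print(l,[(np.round(d['centre'],1).tolist(),round(d['conf'],2)) for d in tip_of('wrist',l)])
print(proj(p,[[0.5612,-.2136,.0669],[.5775,-.2139,.0437]]).round(1))
E
```

```text
t 4.75 lin units [-0.062 -0.06   0.888] rot units [ 0.02  -0.052 -0.002]
plate [([251.8, 203.0], 0.62)]
rib [([250.0, 203.5], 0.89)]
[[253.5 202.5]
 [253.4 200.2]]
```

step_arm(
  plan=[
    {"linear":[-0.03,-0.035,0.3],"dr":[0,-0.045,0],"grip":0.5},
    {"linear":[-0.03,-0.035,0.3],"dr":[0,0,0],"grip":0.5},
    {"linear":[0,0,0.2],"dr":[0,0,0],"grip":0.5},
    {"linear":[0,0,0.08],"dr":[0,0,0],"grip":0.5},
    {"linear":[0,0,0],"dr":[0,0,0],"grip":0.5},
  ],
)

```text
t: 5.4
tool_pos: [0.5753, -0.2172, 0.0546]
orientation: [0.003, 0.977, 0.005, 0.215]
contact_force: [0.2, 0.5, 0.5]
grip_width: 0.501
gripper_force: 0.0
```

```bash
python3 - <<'E'
from h import *
go([.5683,-.2155,.0515],tool(-.0131,np.radians(25)))
E
```

```text
t 5.4 lin units [ 0.077  0.016 -0.001] rot units [ 0.018 -0.003  0.005]
```

step_arm(
  plan=[
    {"linear":[0.077,0.012,0],"dr":[0.018,0,0],"grip":0.5},
    {"linear":[0,0,0],"dr":[0,0,0],"grip":0},
    {"linear":[0,0,0],"dr":[0,0,0],"grip":0},
    {"linear":[0,0,0],"dr":[0,0,0],"grip":0},
    {"linear":[0,0,0],"dr":[0,0,0],"grip":0},
    {"linear":[0,0,0],"dr":[0,0,0],"grip":0},
  ],
  grip_force=40,
)

```text
t: 6.0
tool_pos: [0.5669, -0.2158, 0.0522]
orientation: [0.005, 0.976, -0.002, 0.216]
contact_force: [-0.5, 3.9, 5.3]
grip_width: 0.135
gripper_force: 40.0
```

step_arm(
  plan=[
    {"linear":[0,0,-0.1],"dr":[0,0,0],"grip":0},
    {"linear":[0,0,-0.35],"dr":[0,0,0],"grip":0},
    {"linear":[0,0,-0.45],"dr":[0,0,0],"grip":0},
    {"linear":[-0.2,0,-0.4],"dr":[0,0,0],"grip":0},
    {"linear":[-0.2,0,-0.4],"dr":[0,0,0],"grip":0},
    {"linear":[0,0,0],"dr":[0,0,0],"grip":0},
    {"linear":[0,0,0],"dr":[0,0,0],"grip":0},
  ],
)

```text
t: 6.7
tool_pos: [0.5311, -0.2157, 0.2237]
orientation: [0.005, 0.976, -0.003, 0.216]
contact_force: [-0.4, 0.1, -3.3]
grip_width: 0.131
gripper_force: 40.0
```

```bash
python3 - <<'E'
from h import *
o=sensors.get_obs();p=snap('wrist','w4'); T=R.from_quat(o['orientation'])
m=np.array([(-.05,-.06,.006),(-.05,.06,.006),(.05,-.06,.006),(.05,.06,.006)])
# plate->tool: tool origin at plate (-.005,0,.011); tool x=-px,y=py,z=-pz
X=T.apply((m-[-.005,0,.011])*[-1,1,-1])+o['tool_pos']
print(o['tool_pos'],o['contact_force'].round(1),proj(p,X).round(1).tolist())
im=cv2.imread('pics/w4.png'); cv2.imwrite('pics/w4b.png',cv2.resize(im[100:325,100:400],(800,600),interpolation=2))
E
```

```text
[ 0.5310713  -0.21571543  0.22372196] [-0.4  0.1 -3.3] [[152.4, 158.8], [361.7, 158.7], [166.0, 310.2], [348.3, 310.0]]
```

View pics/w4b.png

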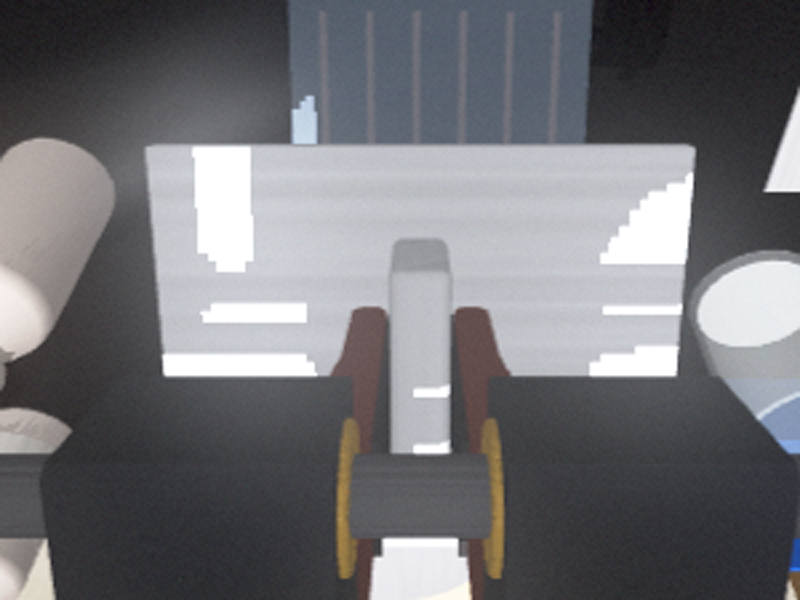

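The plate is held squarely: its near edge is at crop row 146, columns 147 to 695. It sits about 3 mm deeper and about 2.7 mm further to the front than nominal. I use that offset to plan the insertion.

```bash
cat >> h.py <<'E'
A=np.array([.560,.2265,-.155]); OFF=np.array([-.003,.0003,.0135]) # tcp in plate frame
def plate_tcp(bx,bz,deg,y=0.):   # near-bottom edge at analyser x=bx,z=bz (mm), tilt
    th=np.radians(deg); v=R.from_euler('y',-th).apply(OFF+[.05,0,0])+[bx/1e3,y/1e3,bz/1e3]
    return frame(A,v)[0], tool(A[2],th)
def plan(*a,**k):
    p,q=plate_tcp(*a,**k); print(a,p.round(4),end=' '); go(p,q)
E
python3 - <<'E'
from h import *
go([.46,.235,.224],tool(A[2],np.radians(25)));plan(-75,130,25)
E
```

```text
t 6.75 lin units [ 0.669  4.49  -0.341] rot units [ 0.075 -0.005  0.168]
(-75, 130, 25) [0.5224 0.2327 0.1621] t 6.75 lin units [0.361 4.475 0.482] rot units [ 0.075 -0.005  0.168]
```

step_arm(
  plan=[
    {"linear":[0.1,0.35,-0.04],"dr":[0.015,0,0.034],"grip":0},
    {"linear":[0.1,0.45,-0.04],"dr":[0.015,0,0.034],"grip":0},
    {"linear":[0.1,0.46,-0.04],"dr":[0.015,0,0.034],"grip":0},
    {"linear":[0.1,0.46,-0.04],"dr":[0.015,0,0.034],"grip":0},
    {"linear":[0.1,0.46,-0.04],"dr":[0.015,0,0.034],"grip":0},
    {"linear":[0.1,0.46,-0.04],"dr":[0,0,0],"grip":0},
    {"linear":[0.1,0.46,-0.04],"dr":[0,0,0],"grip":0},
    {"linear":[0,0.46,-0.04],"dr":[0,0,0],"grip":0},
    {"linear":[0,0.46,-0.02],"dr":[0,0,0],"grip":0},
    {"linear":[0,0.3,0],"dr":[0,0,0],"grip":0},
  ],
)

```text
t: 7.75
tool_pos: [0.5016, 0.2118, 0.2212]
orientation: [0.072, 0.974, -0.016, 0.212]
contact_force: [0.1, -0.5, -2.7]
grip_width: 0.129
gripper_force: 40.0
```

```bash
python3 - <<'E'
from h import *
plan(-75,130,25)
p=snap('wrist','w5')
for l in ("lip","well","catch_l"):
    print(l,[(np.round(d['centre'],1).tolist(),round(d['conf'],2)) for d in tip_of('wrist',l)])
print(proj(p,frame(A,[[-.07,.09,.07],[-.07,-.09,.07],[-.044,0,.062],[-.044,.064,.07],[-.044,-.064,.07]])).round(1).tolist())
im=cv2.imread('pics/w5.png'); cv2.imwrite('pics/w5b.png',cv2.resize(im[50:350,60:460],(800,600),interpolation=2))
E
```

```text
(-75, 130, 25) [0.5224 0.2327 0.1621] t 7.75 lin units [0.086 0.238 0.61 ] rot units [ 0.002 -0.01   0.01 ]
lip [([277.7, 128.4], 0.89)]
well [([276.6, 156.7], 0.83)]
catch_l []
[[371.7, 105.3], [185.8, 103.9], [277.1, 125.4], [339.9, 129.4], [215.0, 128.5]]
```

View pics/w5b.png

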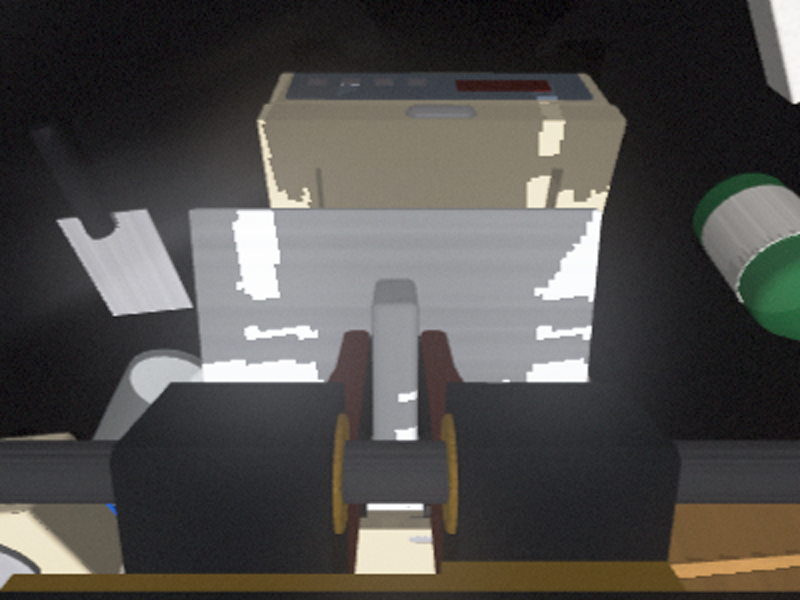

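The deck front corners are at crop (259,120) and (624,120). The arm was still settling when this was taken, so I re-measure at rest.

```bash
python3 - <<'E'
from h import *
p=snap('wrist','w6'); p=camera_params('wrist'); plan(-75,130,25)
g=cv2.imread('pics/w6.png').astype(int)
pr=proj(p,frame(A,[[-.07,.09,.07],[-.07,-.09,.07],[-.044,.064,.07],[-.044,-.064,.07]])).round(1); print(pr.tolist())
for l in ("lip","well"):
    print(l,[(np.round(d['centre'],1).tolist(),round(d['conf'],2)) for d in tip_of('wrist',l)])
im=cv2.imread('pics/w6.png')
cv2.imwrite('pics/w6b.png',cv2.resize(im[75:165,170:390],(792,324),interpolation=2))
E
```

```text
(-75, 130, 25) [0.5224 0.2327 0.1621] t 8.0 lin units [0.087 0.277 0.609] rot units [-0.001 -0.011  0.008]
[[380.0, 106.8], [194.2, 105.5], [347.7, 130.9], [222.9, 130.0]]
lip [([282.6, 131.1], 0.58)]
well [([144.2, 239.9], 0.46)]
```

View pics/w6b.png

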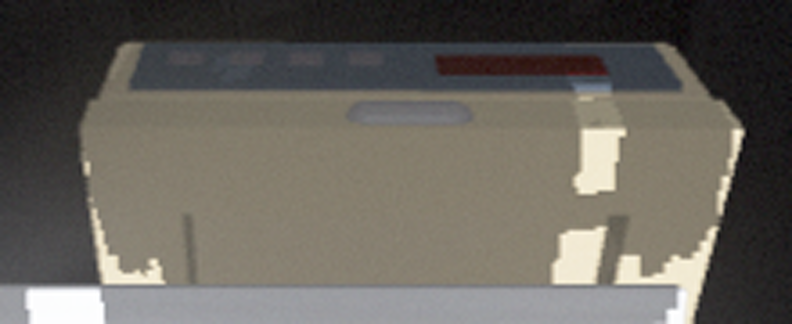

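```bash
python3 - <<'E'
from h import *
p=camera_params('wrist')
u=np.array([(376.4,110.6),(193.1,110.6),(344.4,134.5),(221.9,134.2)]);m=np.array([[-.07,.09,.07],[-.07,-.09,.07],[-.044,.064,.07],[-.044,-.064,.07]])
for free in (0,1):
    r=least_squares(lambda q:(proj(p,frame(q[:3],m,q[3]*free))-u).ravel(),[.56,.2265,-.155,0]);print(r.x.round(4),r.fun.round(1))
# grip offset from w4 (x,z) with rest pose
E
```

```text
[ 0.5658  0.2236 -0.1508  0.    ] [-0.1  0.1  0.  -0.   0.4 -0.1 -0.3  0.1]
[ 5.660e-01  2.236e-01 -1.507e-01 -4.000e-04] [-0.2  0.1  0.1 -0.   0.3 -0.1 -0.2  0.1]
```

```bash
sed -i 's/^A=np.array.*OFF=/A=np.array([.565,.2238,-.151]); OFF=/' h.py; python3 - <<'E'
from h import *
plan(-65,110,25); plan(-35,75,25); plan(-35,53,25)
E
```

```text
(-65, 110, 25) [0.5373 0.2283 0.1421] t 8.1 lin units [0.044 0.261 0.86 ] rot units [-0.002 -0.009  0.001]
(-35, 75, 25) [0.5669 0.2238 0.1071] t 8.1 lin units [-0.083  0.262  1.304] rot units [-0.002 -0.009  0.001]
(-35, 53, 25) [0.5669 0.2238 0.0851] t 8.1 lin units [0.009 0.263 1.504] rot units [-0.002 -0.009  0.001]
```

step_arm(
  plan=[
    {"linear":[0.01,0.12,0.2],"dr":[0,-0.005,0],"grip":0},
    {"linear":[0.02,0.14,0.3],"dr":[0,-0.004,0],"grip":0},
    {"linear":[0.014,0,0.36],"dr":[0,0,0],"grip":0},
    {"linear":[-0.06,0,0.22],"dr":[0,0,0],"grip":0},
    {"linear":[-0.067,0,0.22],"dr":[0,0,0],"grip":0},
    {"linear":[0,0,0],"dr":[0,0,0],"grip":0},
    {"linear":[0,0,0],"dr":[0,0,0],"grip":0},
  ],
)

```text
t: 8.8
tool_pos: [0.5686, 0.2239, 0.1091]
orientation: [0.074, 0.973, -0.017, 0.217]
contact_force: [-0.1, 0.2, -3.0]
grip_width: 0.133
gripper_force: 40.0
```

```bash
python3 - <<'E'
from h import *
plan(-35,75,25); plan(-35,53,25);plan(-47,52,25)
E
```

```text
(-35, 75, 25) [0.5669 0.2238 0.1071] t 8.8 lin units [ 0.023 -0.003  0.012] rot units [-0.002  0.002 -0.001]
(-35, 53, 25) [0.5669 0.2238 0.0851] t 8.8 lin units [ 0.117 -0.003  0.211] rot units [-0.002  0.002 -0.001]
(-47, 52, 25) [0.5551 0.2256 0.0841] t 8.8 lin units [ 0.23  -0.003  0.169] rot units [-0.002  0.002 -0.001]
```

step_arm(
  plan=[
    {"linear":[0.04,0,0.08],"dr":[0,0,0],"grip":0},
    {"linear":[0.04,0,0.07],"dr":[0,0,0],"grip":0},
    {"linear":[0.02,0,0.04],"dr":[0,0,0],"grip":0},
    {"linear":[0,0,0],"dr":[0,0,0],"grip":0},
  ],
)

```text
t: 9.2
tool_pos: [0.567, 0.2255, 0.0873]
orientation: [0.073, 0.973, -0.017, 0.217]
contact_force: [-0.4, -0.2, -3.9]
grip_width: 0.133
gripper_force: 40.0
```

```bash
python3 - <<'E'
from h import *
print(sensors.get_obs()['contact_force'].round(1));plan(-35,53,25);plan(-47,52,25)
E
```

```text
[-0.4 -0.2 -3.9]
(-35, 53, 25) [0.5669 0.2238 0.0851] t 9.2 lin units [ 0.008 -0.017  0.021] rot units [-0.     0.002  0.003]
(-47, 52, 25) [0.5551 0.2256 0.0841] t 9.2 lin units [ 0.121 -0.016 -0.021] rot units [-0.     0.002  0.003]
```

step_arm(
  plan=[
    {"linear":[0.05,-0.01,0.005],"dr":[0,0,0],"grip":0},
    {"linear":[0.04,0,-0.01],"dr":[0,0,0],"grip":0},
    {"linear":[0.03,0,-0.01],"dr":[0,0,0],"grip":0},
    {"linear":[0,0,0],"dr":[0,0,0],"grip":0},
  ],
)

```text
t: 9.6
tool_pos: [0.5557, 0.2264, 0.0843]
orientation: [0.073, 0.973, -0.016, 0.217]
contact_force: [-0.6, 0.6, -1.9]
grip_width: 0.131
gripper_force: 40.0
```

```bash
python3 - <<'E'
from h import *
o=sensors.get_obs();print(o['contact_force'].round(1),o['torque'].round(2));plan(-47,52,25);plan(-49,50.5,18);plan(-49.5,50,10)
E
```

```text
[-0.6  0.6 -1.9] [0.06 0.4  0.02]
(-47, 52, 25) [0.5551 0.2256 0.0841] t 9.6 lin units [ 0.006 -0.008 -0.001] rot units [0.    0.003 0.002]
(-49, 50.5, 18) [0.5567 0.2254 0.0779] t 9.6 lin units [ 0.017 -0.008  0.063] rot units [0.    0.159 0.002]
(-49.5, 50, 10) [0.5596 0.2249 0.0715] t 9.6 lin units [ 0.018 -0.008  0.133] rot units [0.    0.337 0.002]
```

step_arm(
  plan=[
    {"linear":[0.01,-0.004,0.03],"dr":[0,0.08,0],"grip":0},
    {"linear":[0.007,-0.004,0.03],"dr":[0,0.08,0],"grip":0},
    {"linear":[0,0,0],"dr":[0,0,0],"grip":0},
  ],
)

```text
t: 9.9
tool_pos: [0.5599, 0.2259, 0.0793]
orientation: [0.075, 0.985, -0.011, 0.157]
contact_force: [0.7, 0.0, -2.4]
grip_width: 0.133
gripper_force: 40.0
```

```bash
python3 - <<'E'
from h import *
o=sensors.get_obs();print(o['contact_force'].round(1),o['torque'].round(2));plan(-49,50.5,18);plan(-49.5,50,10)
E
```

```text
[ 0.7  0.  -2.4] [ 0.06  0.29 -0.03]
(-49, 50.5, 18) [0.5567 0.2254 0.0779] t 9.9 lin units [ 0.034 -0.01   0.004] rot units [ 0.003  0.002 -0.001]
(-49.5, 50, 10) [0.5596 0.2249 0.0715] t 9.9 lin units [ 0.026 -0.01   0.074] rot units [ 0.003  0.18  -0.001]
```

step_arm(
  plan=[
    {"linear":[0.035,-0.008,0.005],"dr":[0,0,0],"grip":0},
    {"linear":[0,0,0.03],"dr":[0,0.07,0],"grip":0},
    {"linear":[0,0,0.03],"dr":[0,0.07,0],"grip":0},
    {"linear":[0,0,0],"dr":[0,0,0],"grip":0},
  ],
)

```text
t: 10.3
tool_pos: [0.5572, 0.2247, 0.0713]
orientation: [0.075, 0.992, -0.008, 0.103]
contact_force: [1.8, 0.8, 1.5]
grip_width: 0.13
gripper_force: 40.0
```

```bash
python3 - <<'E'
from h import *
o=sensors.get_obs();print(o['contact_force'].round(1),o['torque'].round(2));plan(-49.5,50,12);plan(-49.5,50,9)
E
```

```text
[1.8 0.8 1.5] [ 0.13 -0.25  0.01]
(-49.5, 50, 12) [0.5588 0.225  0.073 ] t 10.3 lin units [-0.018  0.006 -0.013] rot units [ 0.    -0.004  0.   ]
(-49.5, 50, 9) [0.5599 0.2249 0.0707] t 10.3 lin units [-0.025  0.006  0.011] rot units [0.    0.063 0.   ]
```

step_arm(
  plan=[
    {"linear":[-0.015,0.003,0.0],"dr":[0,0.04,0],"grip":0},
    {"linear":[0,0,0],"dr":[0,0,0],"grip":0},
    {"linear":[0,0,0],"dr":[0,0,0],"grip":0.3},
    {"linear":[0,0,0],"dr":[0,0,0],"grip":0.3},
    {"linear":[0,0,-0.2],"dr":[0,0,0],"grip":0.3},
    {"linear":[0.2,0,-0.25],"dr":[0,-0.1,0],"grip":0.3},
    {"linear":[0.3,0,-0.3],"dr":[0,-0.18,0],"grip":0.3},
    {"linear":[0.3,0,-0.3],"dr":[0,-0.18,0],"grip":0.2},
    {"linear":[0,0,0],"dr":[0,-0.18,0],"grip":0},
    {"linear":[0,0,0],"dr":[0,0,0],"grip":0},
  ],
)

```text
t: 11.3
tool_pos: [0.4796, 0.2277, 0.1361]
orientation: [0.076, 0.965, -0.035, 0.249]
contact_force: [-0.8, -0.2, -0.3]
grip_width: 0.069
gripper_force: 0.0
```

```bash
python3 - <<'E'
from h import *
for i in range(4):o=sensors.get_obs()
print(o['tool_pos'].round(4),o['contact_force'].round(1),o['grip_width'])
p=snap('wrist','w7');p=camera_params('wrist')
np.save('pics/w7.npy',p)
im=cv2.imread('pics/w7.png'); cv2.imwrite('pics/w7b.png',cv2.resize(im[100:350,90:423],(800,600),interpolation=2))
for l in ("plate","rib","catch_l","lip","lid_edge"):
    print(l,[(np.round(d['centre'],1).tolist(),round(d['conf'],2)) for d in tip_of('wrist',l)])
E
```

```text
[0.4796 0.2277 0.1361] [-0.8 -0.2 -0.3] 0.06884516121263203
plate [([271.5, 223.7], 0.71)]
rib [([268.9, 239.7], 0.86), ([274.4, 192.7], 0.16)]
catch_l []
lip [([272.8, 193.7], 0.69)]
lid_edge []
```

View pics/w7b.png

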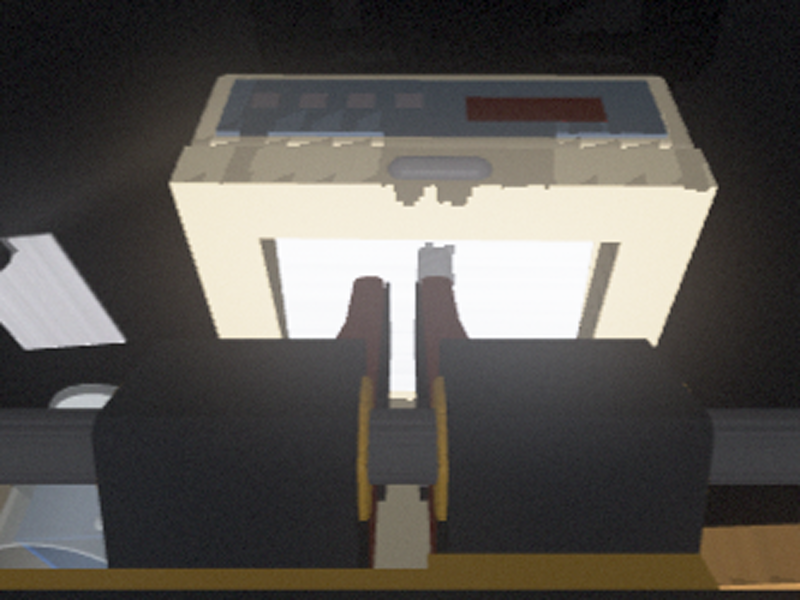

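The plate lies under the lip with play on both sides (strips at 262–282 and 585–617), and the lid is still open. I refine the analyser pose and press the corners with closed fingers.

```bash
cat >> h.py <<'E'
def tip(x,y,z,lean=25):
    p=frame(A,[x/1e3,y/1e3,z/1e3])[0]; print((x,y,z,lean),p.round(4),end=' '); go(p,tool(A[2],np.radians(lean)))
E
python3 - <<'E'
from h import *
p=np.load('pics/w7.npy',allow_pickle=True).item()
u=np.array([(388.5,177.4),(161.2,176.2),(348.1,200.7),(199.1,199.9)]);m=np.array([[-.07,.09,.07],[-.07,-.09,.07],[-.044,.064,.07],[-.044,-.064,.07]])
r=least_squares(lambda q:(proj(p,frame(q[:3],m,q[3]))-u).ravel(),[.56,.2265,-.155,0]);print(r.x.round(4),r.fun.round(1))
tip(38,45,105); tip(38,45,78)
E
```

```text
[ 0.5657  0.2258 -0.1443  0.    ] [-0.1  0.1  0.3  0.4  0.3 -0.1 -0.5 -0.4]
(38, 45, 105, 25) [0.6093 0.2626 0.105 ] t 11.6 lin units [-0.877  0.561  0.838] rot units [-0.042  0.092 -0.007]
(38, 45, 78, 25) [0.6093 0.2626 0.078 ] t 11.6 lin units [-0.745  0.568  1.074] rot units [-0.042  0.092 -0.007]
```

step_arm(
  plan=[
    {"linear":[0,0.28,0],"dr":[-0.02,0.05,0],"grip":0},
    {"linear":[-0.1,0.28,0],"dr":[-0.02,0.04,0],"grip":0},
    {"linear":[-0.3,0,0.2],"dr":[0,0,0],"grip":0},
    {"linear":[-0.3,0,0.3],"dr":[0,0,0],"grip":0},
    {"linear":[-0.18,0,0.33],"dr":[0,0,0],"grip":0},
    {"linear":[0,0,0],"dr":[0,0,0],"grip":0},
    {"linear":[0,0,0],"dr":[0,0,0],"grip":0},
  ],
)

```text
t: 12.3
tool_pos: [0.606, 0.2642, 0.0969]
orientation: [0.077, 0.973, -0.017, 0.216]
contact_force: [-0.2, -1.0, 0.2]
grip_width: 0.004
gripper_force: 0.0
```

```bash
sed -i 's/^A=np.array.*OFF=/A=np.array([.5657,.2248,-.148]); OFF=/' h.py; python3 - <<'E'
from h import *
o=sensors.get_obs();print(o['contact_force'].round(1),o['torque'].round(2),o['grip_width']);tip(38,45,78);tip(38,45,60)
E
```

```text
[-0.2 -1.   0.2] [0.06 0.19 0.02] 0.004359725127993333
(38, 45, 78, 25) [0.6099 0.2637 0.078 ] t 12.3 lin units [0.044 0.001 0.189] rot units [-0.006 -0.    -0.01 ]
(38, 45, 60, 25) [0.6099 0.2637 0.06  ] t 12.3 lin units [0.12  0.001 0.352] rot units [-0.006 -0.    -0.01 ]
```

step_arm(
  plan=[
    {"linear":[0.025,0,0.1],"dr":[0,0,0],"grip":0},
    {"linear":[0.019,0,0.09],"dr":[0,0,0],"grip":0},
    {"linear":[0.008,0,0.018],"dr":[0,0,0],"grip":0},
    {"linear":[0.008,0,0.018],"dr":[0,0,0],"grip":0},
    {"linear":[0,0,0],"dr":[0,0,0],"grip":0},
  ],
)

```text
t: 12.8
tool_pos: [0.6092, 0.2649, 0.0748]
orientation: [0.075, 0.973, -0.017, 0.216]
contact_force: [-0.2, 0.4, 0.5]
grip_width: 0.006
gripper_force: 0.0
```

step_arm(
  plan=[
    {"linear":[0.008,0,0.018],"dr":[0,0,0],"grip":0},
    {"linear":[0.008,0,0.018],"dr":[0,0,0],"grip":0},
    {"linear":[0,0,0],"dr":[0,0,0],"grip":0},
  ],
)

```text
t: 13.1
tool_pos: [0.6096, 0.265, 0.0718]
orientation: [0.076, 0.973, -0.017, 0.217]
contact_force: [-3.1, 0.7, 4.9]
grip_width: 0.007
gripper_force: 2.5
```

step_arm(
  plan=[
    {"linear":[0.006,0,0.014],"dr":[0,0,0],"grip":0},
    {"linear":[0.006,0,0.014],"dr":[0,0,0],"grip":0},
    {"linear":[0,0,0],"dr":[0,0,0],"grip":0},
  ],
)

```text
t: 13.4
tool_pos: [0.61, 0.2652, 0.0689]
orientation: [0.076, 0.973, -0.016, 0.217]
contact_force: [-1.1, 1.0, 1.2]
grip_width: 0.007
gripper_force: 0.7
```

step_arm(
  plan=[
    {"linear":[0.006,0,0.014],"dr":[0,0,0],"grip":0},
    {"linear":[0.006,0,0.014],"dr":[0,0,0],"grip":0},
    {"linear":[0,0,0],"dr":[0,0,0],"grip":0},
  ],
)

```text
t: 13.7
tool_pos: [0.6102, 0.2652, 0.0655]
orientation: [0.076, 0.973, -0.016, 0.217]
contact_force: [-2.2, 1.0, 4.3]
grip_width: 0.003
gripper_force: 2.4
```

step_arm(
  plan=[
    {"linear":[0.005,0,0.012],"dr":[0,0,0],"grip":0},
    {"linear":[0.005,0,0.012],"dr":[0,0,0],"grip":0},
    {"linear":[0,0,0],"dr":[0,0,0],"grip":0},
  ],
)

```text
t: 14.0
tool_pos: [0.6102, 0.265, 0.0625]
orientation: [0.076, 0.973, -0.017, 0.217]
contact_force: [-1.4, 1.2, 3.0]
grip_width: 0.002
gripper_force: 2.2
```

step_arm(
  plan=[
    {"linear":[0.004,0,0.01],"dr":[0,0,0],"grip":0},
    {"linear":[0.004,0,0.01],"dr":[0,0,0],"grip":0},
    {"linear":[0,0,0],"dr":[0,0,0],"grip":0},
  ],
)

```text
t: 14.3
tool_pos: [0.6107, 0.2651, 0.0614]
orientation: [0.075, 0.973, -0.016, 0.218]
contact_force: [-5.6, 0.8, 11.6]
grip_width: 0.007
gripper_force: 5.9
```

step_arm(
  plan=[
    {"linear":[0.004,0,0.01],"dr":[0,0,0],"grip":0},
    {"linear":[0,0,0],"dr":[0,0,0],"grip":0},
  ],
)

```text
t: 14.5
tool_pos: [0.6108, 0.2651, 0.0607]
orientation: [0.075, 0.973, -0.016, 0.218]
contact_force: [-8.3, 0.4, 15.2]
grip_width: 0.003
gripper_force: 8.6
```

step_arm(
  plan=[
    {"linear":[-0.08,0,-0.18],"dr":[0,0,0],"grip":0},
    {"linear":[-0.1,0,-0.25],"dr":[0,0,0],"grip":0},
    {"linear":[0,-0.3,0],"dr":[0,0,0],"grip":0},
    {"linear":[0,-0.3,0],"dr":[0,0,0],"grip":0},
    {"linear":[0,-0.3,0],"dr":[0,0,0],"grip":0},
    {"linear":[0,0,0],"dr":[0,0,0],"grip":0},
    {"linear":[0,0,0],"dr":[0,0,0],"grip":0},
  ],
)

```text
t: 15.2
tool_pos: [0.5945, 0.1754, 0.1055]
orientation: [0.076, 0.973, -0.017, 0.216]
contact_force: [-1.1, 0.6, 0.2]
grip_width: 0.006
gripper_force: 0.0
```

```bash
python3 - <<'E'
from h import *
o=sensors.get_obs();print(o['contact_force'].round(1));tip(38,-45,78);tip(38,-45,74)
E
```

```text
[-1.1  0.6  0.2]
(38, -45, 78, 25) [0.5966 0.1747 0.078 ] t 15.2 lin units [ 0.096 -0.004  0.259] rot units [-0.005  0.002 -0.01 ]
(38, -45, 74, 25) [0.5966 0.1747 0.074 ] t 15.2 lin units [ 0.113 -0.004  0.295] rot units [-0.005  0.002 -0.01 ]
```

step_arm(
  plan=[
    {"linear":[0.05,0,0.13],"dr":[0,0,0],"grip":0},
    {"linear":[0.05,0,0.13],"dr":[0,0,0],"grip":0},
    {"linear":[0.008,0,0.018],"dr":[0,0,0],"grip":0},
    {"linear":[0.008,0,0.018],"dr":[0,0,0],"grip":0},
    {"linear":[0.008,0,0.018],"dr":[0,0,0],"grip":0},
    {"linear":[0,0,0],"dr":[0,0,0],"grip":0},
  ],
)

```text
t: 15.8
tool_pos: [0.5967, 0.1761, 0.0722]
orientation: [0.075, 0.973, -0.017, 0.217]
contact_force: [-0.3, -0.3, 0.7]
grip_width: 0.007
gripper_force: 0.0
```

step_arm(
  plan=[
    {"linear":[0.006,0,0.014],"dr":[0,0,0],"grip":0},
    {"linear":[0.006,0,0.014],"dr":[0,0,0],"grip":0},
    {"linear":[0,0,0],"dr":[0,0,0],"grip":0},
  ],
)

```text
t: 16.1
tool_pos: [0.5965, 0.1756, 0.069]
orientation: [0.076, 0.973, -0.017, 0.217]
contact_force: [0.0, -0.1, 0.4]
grip_width: 0.003
gripper_force: 0.0
```

step_arm(
  plan=[
    {"linear":[0.005,0,0.012],"dr":[0,0,0],"grip":0},
    {"linear":[0.005,0,0.012],"dr":[0,0,0],"grip":0},
    {"linear":[0,0,0],"dr":[0,0,0],"grip":0},
  ],
)

```text
t: 16.4
tool_pos: [0.5965, 0.1756, 0.0662]
orientation: [0.076, 0.973, -0.017, 0.216]
contact_force: [0.2, -0.1, -0.0]
grip_width: 0.006
gripper_force: 0.0
```

Still free here. I continue in small steps.

step_arm(
  plan=[
    {"linear":[0.005,0,0.012],"dr":[0,0,0],"grip":0},
    {"linear":[0.005,0,0.012],"dr":[0,0,0],"grip":0},
    {"linear":[0,0,0],"dr":[0,0,0],"grip":0},
  ],
)

```text
t: 16.7
tool_pos: [0.5967, 0.1756, 0.0636]
orientation: [0.076, 0.973, -0.017, 0.216]
contact_force: [0.3, 0.2, -0.0]
grip_width: 0.008
gripper_force: 0.2
```

step_arm(
  plan=[
    {"linear":[0.005,0,0.012],"dr":[0,0,0],"grip":0},
    {"linear":[0,0,0],"dr":[0,0,0],"grip":0},
  ],
)

```text
t: 16.9
tool_pos: [0.5967, 0.1757, 0.0628]
orientation: [0.076, 0.973, -0.017, 0.217]
contact_force: [-3.5, 0.2, 7.1]
grip_width: 0.006
gripper_force: 3.8
```

step_arm(
  plan=[
    {"linear":[0.005,0,0.012],"dr":[0,0,0],"grip":0},
    {"linear":[0,0,0],"dr":[0,0,0],"grip":0},
  ],
)

```text
t: 17.1
tool_pos: [0.5973, 0.1757, 0.0623]
orientation: [0.076, 0.973, -0.017, 0.217]
contact_force: [-5.9, -0.2, 12.3]
grip_width: 0.004
gripper_force: 6.3
```

step_arm(
  plan=[
    {"linear":[0.005,0,0.012],"dr":[0,0,0],"grip":0},
    {"linear":[0,0,0],"dr":[0,0,0],"grip":0},
  ],
)

```text
t: 17.3
tool_pos: [0.5976, 0.1757, 0.0618]
orientation: [0.076, 0.973, -0.017, 0.218]
contact_force: [-7.6, -1.6, 19.2]
grip_width: 0.011
gripper_force: 9.6
```

step_arm(
  plan=[
    {"linear":[0.005,0,0.012],"dr":[0,0,0],"grip":0},
    {"linear":[0,0,0],"dr":[0,0,0],"grip":0},
  ],
)

```text
t: 17.5
tool_pos: [0.5976, 0.1759, 0.0603]
orientation: [0.075, 0.973, -0.017, 0.218]
contact_force: [-7.1, -0.2, 15.0]
grip_width: 0.002
gripper_force: 8.8
```

step_arm(
  plan=[
    {"linear":[0.004,0,0.01],"dr":[0,0,0],"grip":0},
    {"linear":[0,0,0],"dr":[0,0,0],"grip":0},
  ],
)

```text
t: 17.7
tool_pos: [0.5977, 0.1758, 0.06]
orientation: [0.075, 0.973, -0.017, 0.218]
contact_force: [-10.9, -0.8, 24.8]
grip_width: 0.002
gripper_force: 14.2
```

step_arm(
  plan=[
    {"linear":[-0.08,0,-0.18],"dr":[0,0,0],"grip":0},
    {"linear":[-0.1,0,-0.25],"dr":[0,0,0],"grip":0},
    {"linear":[0,0.3,0],"dr":[0,0,0],"grip":0},
    {"linear":[0,0.3,0],"dr":[0,0,0],"grip":0},
    {"linear":[0,0.3,0],"dr":[0,0,0],"grip":0},
    {"linear":[0.1,0,0.25],"dr":[0,0,0],"grip":0},
    {"linear":[0.04,0,0.1],"dr":[0,0,0],"grip":0},
    {"linear":[0,0,0],"dr":[0,0,0],"grip":0},
  ],
)

```text
t: 18.5
tool_pos: [0.6094, 0.2635, 0.0641]
orientation: [0.075, 0.974, -0.018, 0.215]
contact_force: [-0.8, -0.4, 0.3]
grip_width: 0.004
gripper_force: 0.0
```

```bash
python3 - <<'E'
from h import *
o=sensors.get_obs();print(o['contact_force'].round(1));tip(40,45,64);tip(40,45,60)
E
```

```text
[-0.8 -0.4  0.3]
(40, 45, 64, 25) [0.6119 0.2634 0.064 ] t 18.5 lin units [-0.022  0.003  0.011] rot units [-0.007 -0.003 -0.007]
(40, 45, 60, 25) [0.6119 0.2634 0.06  ] t 18.5 lin units [-0.005  0.003  0.048] rot units [-0.007 -0.003 -0.007]
```

step_arm(
  plan=[
    {"linear":[0.008,0,0.018],"dr":[0,0,0],"grip":0},
    {"linear":[0.005,0,0.012],"dr":[0,0,0],"grip":0},
    {"linear":[0,0,0],"dr":[0,0,0],"grip":0},
  ],
)

```text
t: 18.8
tool_pos: [0.6107, 0.2636, 0.064]
orientation: [0.076, 0.973, -0.017, 0.217]
contact_force: [-4.6, 0.0, 4.6]
grip_width: 0.004
gripper_force: 3.8
```

step_arm(
  plan=[
    {"linear":[0.005,0,0.012],"dr":[0,0,0],"grip":0},
    {"linear":[0,0,0],"dr":[0,0,0],"grip":0},
  ],
)

```text
t: 19.0
tool_pos: [0.6109, 0.2636, 0.0636]
orientation: [0.076, 0.973, -0.017, 0.217]
contact_force: [-8.4, -0.5, 12.5]
grip_width: 0.008
gripper_force: 7.6
```

step_arm(
  plan=[
    {"linear":[0.005,0,0.012],"dr":[0,0,0],"grip":0},
    {"linear":[0,0,0],"dr":[0,0,0],"grip":0},
  ],
)

```text
t: 19.2
tool_pos: [0.611, 0.2638, 0.0632]
orientation: [0.076, 0.973, -0.017, 0.217]
contact_force: [-12.1, -0.3, 18.4]
grip_width: 0.001
gripper_force: 10.4
```

step_arm(
  plan=[
    {"linear":[0.005,0,0.01],"dr":[0,0,0],"grip":0},
    {"linear":[0,0,0],"dr":[0,0,0],"grip":0},
  ],
)

```text
t: 19.4
tool_pos: [0.6112, 0.2639, 0.0629]
orientation: [0.076, 0.973, -0.017, 0.218]
contact_force: [-15.2, -1.9, 24.6]
grip_width: 0.005
gripper_force: 13.9
```

step_arm(
  plan=[
    {"linear":[0.005,0,0.01],"dr":[0,0,0],"grip":0},
    {"linear":[0,0,0],"dr":[0,0,0],"grip":0},
  ],
)

```text
t: 19.6
tool_pos: [0.6112, 0.2643, 0.062]
orientation: [0.076, 0.973, -0.016, 0.218]
contact_force: [-15.6, -0.1, 23.9]
grip_width: 0.008
gripper_force: 12.5
```

step_arm(
  plan=[
    {"linear":[0.018,0,-0.008],"dr":[0,0,0],"grip":0},
    {"linear":[0,0,0],"dr":[0,0,0],"grip":0},
  ],
)

```text
t: 19.8
tool_pos: [0.6103, 0.2649, 0.0611]
orientation: [0.076, 0.973, -0.016, 0.218]
contact_force: [-4.7, -0.3, 9.3]
grip_width: 0.003
gripper_force: 4.7
```

step_arm(
  plan=[
    {"linear":[0.005,0,0.01],"dr":[0,0,0],"grip":0},
    {"linear":[0,0,0],"dr":[0,0,0],"grip":0},
  ],
)

```text
t: 20.0
tool_pos: [0.6104, 0.265, 0.0602]
orientation: [0.076, 0.973, -0.016, 0.218]
contact_force: [-7.5, 1.1, 15.0]
grip_width: 0.003
gripper_force: 9.0
```

step_arm(
  plan=[
    {"linear":[0.004,0,0.01],"dr":[0,0,0],"grip":0},
    {"linear":[0,0,0],"dr":[0,0,0],"grip":0},
  ],
)

```text
t: 20.2
tool_pos: [0.6105, 0.265, 0.0599]
orientation: [0.076, 0.973, -0.016, 0.219]
contact_force: [-12.1, 0.5, 22.9]
grip_width: 0.003
gripper_force: 12.6
```

step_arm(
  plan=[
    {"linear":[-0.08,0,-0.18],"dr":[0,0,0],"grip":0},
    {"linear":[-0.1,0,-0.25],"dr":[0,0,0],"grip":0},
    {"linear":[0.2,-0.1,-0.4],"dr":[0,0,0],"grip":0},
    {"linear":[0.3,-0.1,-0.3],"dr":[0,0,0],"grip":0},
    {"linear":[0.3,-0.1,-0.3],"dr":[0,0,0],"grip":0},
    {"linear":[0.3,0,-0.3],"dr":[0,0,0],"grip":0},
    {"linear":[0,0,0],"dr":[0,0,0],"grip":0},
    {"linear":[0,0,0],"dr":[0,0,0],"grip":0},
  ],
)

```text
t: 21.0
tool_pos: [0.4501, 0.2597, 0.1752]
orientation: [0.075, 0.973, -0.016, 0.218]
contact_force: [-0.0, 0.1, 0.8]
grip_width: 0.008
gripper_force: 0.0
```

```bash
python3 - <<'E'
from h import *
o=sensors.get_obs();print(o['tool_pos'].round(3))
p=snap('wrist','w8');np.save('pics/w8.npy',camera_params('wrist'))
snap('top','t2');snap('side','s2')
a=cv2.resize(cv2.imread('pics/w8.png')[100:320,130:400],(540,440),interpolation=2)
b=cv2.resize(cv2.imread('pics/t2.png')[110:205,130:217],(260,284),interpolation=2)
d=cv2.resize(cv2.imread('pics/s2.png')[100:195,200:287],(260,284),interpolation=2)
c=np.zeros((590,800,3),np.uint8);c[:440,:540]=a;c[:284,540:]=b;c[300:584,540:]=d
cv2.imwrite('pics/w8b.png',c)
E
```

```text
[0.45  0.26  0.175]
```

View pics/w8b.png

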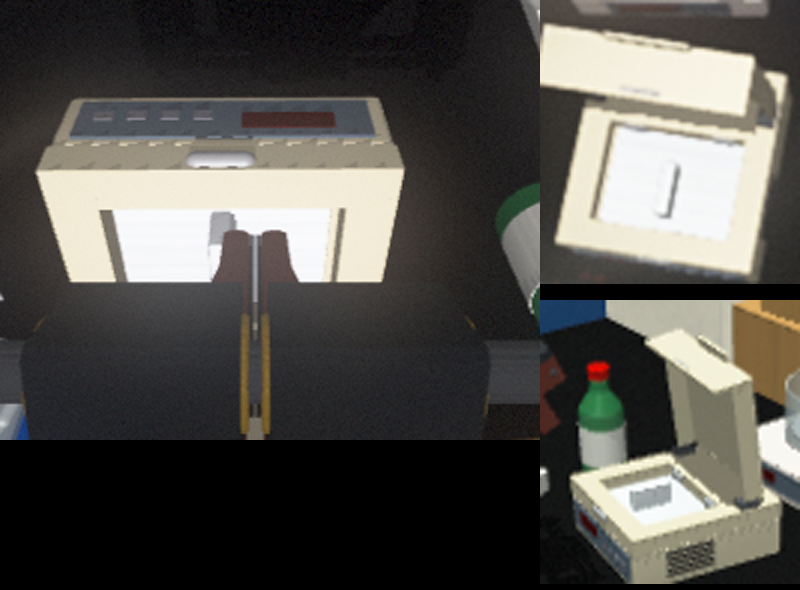

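The plate lies inside the well, with its rib at top-crop (667,190) and nearly uniform margins, and the lid is open. I touch the right corner again to confirm it stayed down.

```bash
python3 - <<'E'
from h import *
tip(36,-45,105);tip(36,-45,64)
E
```

```text
(36, -45, 105, 25) [0.5947 0.175  0.105 ] t 21.15 lin units [-1.108 -0.612  1.282] rot units [-0.004  0.003 -0.009]
(36, -45, 64, 25) [0.5947 0.175  0.064 ] t 21.15 lin units [-0.934 -0.612  1.653] rot units [-0.004  0.003 -0.009]
```

step_arm(
  plan=[
    {"linear":[-0.1,-0.31,0.2],"dr":[0,0,0],"grip":0},
    {"linear":[-0.25,-0.3,0.25],"dr":[0,0,0],"grip":0},
    {"linear":[-0.35,0,0.3],"dr":[0,0,0],"grip":0},
    {"linear":[-0.33,0,0.35],"dr":[0,0,0],"grip":0},
    {"linear":[0.02,0,0.25],"dr":[0,0,0],"grip":0},
    {"linear":[0.08,0,0.2],"dr":[0,0,0],"grip":0},
    {"linear":[0.02,0,0.07],"dr":[0,0,0],"grip":0},
    {"linear":[0,0,0],"dr":[0,0,0],"grip":0},
  ],
)

```text
t: 21.95
tool_pos: [0.5895, 0.1748, 0.0638]
orientation: [0.076, 0.973, -0.018, 0.215]
contact_force: [-1.0, 0.5, -0.3]
grip_width: 0.002
gripper_force: 0.0
```

step_arm(
  plan=[
    {"linear":[0.006,0,0.014],"dr":[0,0,0],"grip":0},
    {"linear":[0,0,0],"dr":[0,0,0],"grip":0},
  ],
)

```text
t: 22.15
tool_pos: [0.5904, 0.176, 0.0651]
orientation: [0.076, 0.973, -0.017, 0.217]
contact_force: [-0.4, 0.7, -0.4]
grip_width: 0.008
gripper_force: 0.0
```

step_arm(
  plan=[
    {"linear":[0.006,0,0.014],"dr":[0,0,0],"grip":0},
    {"linear":[0.006,0,0.014],"dr":[0,0,0],"grip":0},
    {"linear":[0,0,0],"dr":[0,0,0],"grip":0},
  ],
)

```text
t: 22.45
tool_pos: [0.59, 0.1759, 0.0614]
orientation: [0.075, 0.973, -0.017, 0.217]
contact_force: [0.5, -0.2, -1.0]
grip_width: 0.004
gripper_force: 0.0
```

step_arm(
  plan=[
    {"linear":[0.006,0,0.014],"dr":[0,0,0],"grip":0},
    {"linear":[0,0,0],"dr":[0,0,0],"grip":0},
  ],
)

```text
t: 22.65
tool_pos: [0.5903, 0.1759, 0.0602]
orientation: [0.075, 0.973, -0.017, 0.217]
contact_force: [-2.3, -0.3, 8.0]
grip_width: 0.008
gripper_force: 3.8
```

step_arm(
  plan=[
    {"linear":[0.006,0,0.014],"dr":[0,0,0],"grip":0},
    {"linear":[0,0,0],"dr":[0,0,0],"grip":0},
  ],
)

```text
t: 22.85
tool_pos: [0.5904, 0.1759, 0.0599]
orientation: [0.075, 0.973, -0.017, 0.218]
contact_force: [-9.6, -0.2, 20.5]
grip_width: 0.006
gripper_force: 10.0
```

Contact comes at z = 0.0605 and is stiff, at the same height as the left corner, so the plate is seated. Now the lid: retreat, rise, and work out its angle.

step_arm(
  plan=[
    {"linear":[0,0,-0.3],"dr":[0,0,0],"grip":0},
    {"linear":[0.15,0,-0.45],"dr":[0,0,0],"grip":0},
    {"linear":[0.15,0.1,-0.45],"dr":[0,0,0],"grip":0},
    {"linear":[0,0.1,-0.45],"dr":[0,0,0],"grip":0},
    {"linear":[-0.15,0.1,-0.45],"dr":[0,0,0],"grip":0},
    {"linear":[-0.2,0.1,-0.4],"dr":[0,0,0],"grip":0},
    {"linear":[-0.2,0.05,-0.4],"dr":[0,0.18,0],"grip":0},
    {"linear":[0,0,-0.3],"dr":[0,0.19,0],"grip":0},
    {"linear":[0,0,-0.2],"dr":[0,0.19,0],"grip":0},
    {"linear":[0,0,0],"dr":[0,0,0],"grip":0},
  ],
)

```text
t: 23.85
tool_pos: [0.4901, 0.2362, 0.3761]
orientation: [0.081, 0.997, -0.001, 0.01]
contact_force: [0.9, 0.1, -0.5]
grip_width: 0.005
gripper_force: 0.0
```

```bash
cat >> h.py <<'E'
def lidpt(a,out,y,th):
    return frame(A,[.075-a*np.cos(th)+out*np.sin(th),y,.07+a*np.sin(th)+out*np.cos(th)])[0]
E
python3 - <<'E'
from h import *
ps=camera_params('side');pt=camera_params('top')
for th in (1.38,1.42,1.46,1.5): 
    print(th,proj(ps,[lidpt(.156,-.022,.086,th),lidpt(.156,.026,.086,th)]).round(1).tolist(),proj(pt,[lidpt(.156,-.022,.086,th),lidpt(.156,.026,.086,th),lidpt(.156,-.022,-.086,th)]).round(1).tolist())
print('side obs (236,114.4),(247.8,110); top obs (128,',130/1)
th=1.45;c=lidpt(.132,.026+.010,0,th);print(c.round(3))
for x,z in((128,330),(128,190)): tip(x,0,z,0)
for n,uv in (('balance near edge',(175,110)),): print(onz(pt,uv,.05).round(3),onz(pt,(175,95),.15).round(3))
E
```

```text
1.38 [[232.4, 114.5], [244.4, 109.6]] [[127.6, 140.8], [130.6, 121.1], [197.6, 151.7]]
1.42 [[234.0, 113.6], [246.0, 109.3]] [[127.9, 138.2], [131.1, 118.6], [198.0, 149.1]]
1.46 [[235.5, 112.9], [247.6, 109.0]] [[128.2, 135.6], [131.7, 116.2], [198.4, 146.5]]
1.5 [[237.1, 112.1], [249.2, 108.9]] [[128.5, 133.0], [132.3, 113.8], [198.7, 143.9]]
side obs (236,114.4),(247.8,110); top obs (128, 130.0
[0.659 0.211 0.205]
(128, 0, 330, 0) [0.6923 0.2059 0.33  ] t 23.85 lin units [-2.035  0.027  0.502] rot units [-0.     0.025 -0.017]
(128, 0, 190, 0) [0.6923 0.2059 0.19  ] t 23.85 lin units [-2.007  0.027  1.901] rot units [-0.     0.025 -0.017]
[0.748 0.23  0.05 ] [0.75  0.211 0.15 ]
```

step_arm(
  plan=[
    {"linear":[-0.3,0,0],"dr":[0,0.025,0],"grip":0},
    {"linear":[-0.4,0.01,0],"dr":[0,0,-0.015],"grip":0},
    {"linear":[-0.45,0.01,0],"dr":[0,0,0],"grip":0},
    {"linear":[-0.45,0.01,0],"dr":[0,0,0],"grip":0},
    {"linear":[-0.35,0,0],"dr":[0,0,0],"grip":0},
    {"linear":[0,0,0],"dr":[0,0,0],"grip":0},
    {"linear":[0,0,0],"dr":[0,0,0],"grip":0},
  ],
)

```text
t: 24.55
tool_pos: [0.6784, 0.2099, 0.3708]
orientation: [0.074, 0.997, -0.002, -0.002]
contact_force: [0.2, -0.1, -0.1]
grip_width: 0.008
gripper_force: 0.0
```

```bash
python3 - <<'E'
from h import *
tip(120,0,200,0)
S=lambda th:np.array([75-132*np.cos(th)+(26+10*np.sin(th))*np.sin(th),70+132*np.sin(th)+(26+10*np.sin(th))*np.cos(th)])
prev=np.array([120,200.])
for th in np.r_[1.4,np.arange(1.3,.25,-.1),.2,.15,.1,.05,0]:
    s=S(th);d=s-prev;print(round(th,2),s.round(1),'lin x,z',(-d/100).round(3));prev=s
E
```

```text
(120, 0, 200, 0) [0.6844 0.2071 0.2   ] t 24.55 lin units [-0.071 -0.012  1.708] rot units [-0.005 -0.005  0.   ]
1.4 [ 87.9 206.2] lin x,z [ 0.321 -0.062]
1.3 [ 74.  206.7] lin x,z [ 0.139 -0.005]
1.2 [ 60.1 205.8] lin x,z [0.139 0.009]
1.1 [ 46.2 203.5] lin x,z [0.138 0.024]
1.0 [ 32.6 199.7] lin x,z [0.136 0.038]
0.9 [ 19.4 194.4] lin x,z [0.132 0.052]
0.8 [  6.8 187.8] lin x,z [0.126 0.066]
0.7 [ -5.1 179.8] lin x,z [0.119 0.08 ]
0.6 [-16.1 170.7] lin x,z [0.11  0.092]
0.5 [-26.1 160.3] lin x,z [0.1   0.103]
0.4 [-34.9 148.9] lin x,z [0.089 0.114]
0.3 [-42.5 136.7] lin x,z [0.076 0.123]
0.2 [-48.8 123.7] lin x,z [0.063 0.13 ]
0.15 [-51.4 116.9] lin x,z [0.026 0.067]
0.1 [-53.6 110. ] lin x,z [0.022 0.069]
0.05 [-55.5 103.1] lin x,z [0.019 0.07 ]
0.0 [-57.  96.] lin x,z [0.015 0.071]
```

step_arm(
  plan=[
    {"linear":[-0.07,-0.01,0.3],"dr":[0,0,0],"grip":0},
    {"linear":[0,0,0.4],"dr":[0,0,0],"grip":0},
    {"linear":[0,0,0.4],"dr":[0,0,0],"grip":0},
    {"linear":[0,0,0.35],"dr":[0,0,0],"grip":0},
    {"linear":[0,0,0.2],"dr":[0,0,0],"grip":0},
    {"linear":[0,0,0],"dr":[0,0,0],"grip":0},
    {"linear":[0.14,0,0],"dr":[0,0,0],"grip":0},
    {"linear":[0.1,0,0],"dr":[0,0,0],"grip":0},
    {"linear":[0,0,0],"dr":[0,0,0],"grip":0},
  ],
)

```text
t: 25.45
tool_pos: [0.6604, 0.2118, 0.2102]
orientation: [0.073, 0.997, -0.001, -0.001]
contact_force: [-0.1, 0.1, 0.1]
grip_width: 0.002
gripper_force: 0.0
```

```bash
python3 - <<'E'
from h import *
o=sensors.get_obs();print(o['contact_force'].round(1));tip(74,0,206.7,0)
E
```

```text
[-0.1  0.1  0.1]
(74, 0, 206.7, 0) [0.6389 0.2139 0.2067] t 25.45 lin units [ 0.216 -0.011  0.036] rot units [-0.003 -0.001  0.003]
```

Push along the arc.

step_arm(
  plan=[
    {"linear":[0.11,0,0.015],"dr":[0,0,0],"grip":0},
    {"linear":[0.105,0,0.02],"dr":[0,0,0],"grip":0},
    {"linear":[0.139,0,0.009],"dr":[0,0,0],"grip":0},
    {"linear":[0.138,0,0.024],"dr":[0,0,0],"grip":0},
    {"linear":[0.136,0,0.038],"dr":[0,0,0],"grip":0},
    {"linear":[0,0,0],"dr":[0,0,0],"grip":0},
  ],
)

```text
t: 26.05
tool_pos: [0.5971, 0.2204, 0.1974]
orientation: [0.073, 0.997, -0.001, -0.002]
contact_force: [0.3, -0.3, 0.9]
grip_width: 0.008
gripper_force: 0.2
```

```bash
python3 - <<'E'
from h import *
o=sensors.get_obs();print(o['contact_force'].round(1));tip(32.6,0,199.7,0); tip(19.4,0,194.4,0)
E
```

```text
[ 0.3 -0.3  0.9]
(32.6, 0, 199.7, 0) [0.5979 0.22   0.1997] t 26.05 lin units [-0.009 -0.003 -0.023] rot units [-0.004 -0.006  0.002]
(19.4, 0, 194.4, 0) [0.5849 0.2219 0.1944] t 26.05 lin units [ 0.123 -0.003  0.031] rot units [-0.004 -0.006  0.002]
```

step_arm(
  plan=[
    {"linear":[0.125,0,0.04],"dr":[0,0,0],"grip":0},
    {"linear":[0.126,0,0.066],"dr":[0,0,0],"grip":0},
    {"linear":[0.119,0,0.08],"dr":[0,0,0],"grip":0},
    {"linear":[0.11,0,0.092],"dr":[0,0,0],"grip":0},
    {"linear":[0.1,0,0.103],"dr":[0,0,0],"grip":0},
    {"linear":[0.089,0,0.114],"dr":[0,0,0],"grip":0},
    {"linear":[0.076,0,0.123],"dr":[0,0,0],"grip":0},
    {"linear":[0.063,0,0.13],"dr":[0,0,0],"grip":0},
    {"linear":[0.026,0,0.067],"dr":[0,0,0],"grip":0},
    {"linear":[0,0,0],"dr":[0,0,0],"grip":0},
  ],
)

```text
t: 27.05
tool_pos: [0.5167, 0.2322, 0.1161]
orientation: [0.073, 0.997, -0.001, -0.002]
contact_force: [-0.5, 0.2, 2.6]
grip_width: 0.005
gripper_force: 0.9
```

```bash
python3 - <<'E'
from h import *
o=sensors.get_obs();print(o['contact_force'].round(1));tip(-62,0,110,0); tip(-64,0,96,0)
E
```

```text
[-0.5  0.2  2.6]
(-62, 0, 110, 0) [0.5044 0.2339 0.11  ] t 27.05 lin units [ 0.124 -0.001  0.061] rot units [-0.004 -0.004  0.001]
(-64, 0, 96, 0) [0.5024 0.2342 0.096 ] t 27.05 lin units [ 0.143 -0.     0.201] rot units [-0.004 -0.004  0.001]
```

step_arm(
  plan=[
    {"linear":[0.06,0,0.03],"dr":[0,0,0],"grip":0},
    {"linear":[0.06,0,0.03],"dr":[0,0,0],"grip":0},
    {"linear":[0.01,0,0.03],"dr":[0,0,0],"grip":0},
    {"linear":[0,0,0.03],"dr":[0,0,0],"grip":0},
    {"linear":[0,0,0],"dr":[0,0,0],"grip":0},
  ],
)

```text
t: 27.55
tool_pos: [0.503, 0.2344, 0.1048]
orientation: [0.073, 0.997, -0.001, -0.002]
contact_force: [-2.0, 1.0, 4.2]
grip_width: -0.002
gripper_force: 2.2
```

step_arm(
  plan=[
    {"linear":[0,0,0.02],"dr":[0,0,0],"grip":0},
    {"linear":[0,0,0.02],"dr":[0,0,0],"grip":0},
    {"linear":[0,0,0],"dr":[0,0,0],"grip":0},
  ],
)

```text
t: 27.85
tool_pos: [0.5023, 0.2344, 0.1004]
orientation: [0.074, 0.997, -0.001, -0.003]
contact_force: [-1.9, 0.8, 3.5]
grip_width: 0.001
gripper_force: 1.3
```

step_arm(
  plan=[
    {"linear":[0,0,0.02],"dr":[0,0,0],"grip":0},
    {"linear":[0,0,0],"dr":[0,0,0],"grip":0},
  ],
)

```text
t: 28.05
tool_pos: [0.5032, 0.2339, 0.0982]
orientation: [0.073, 0.997, -0.001, -0.002]
contact_force: [-0.9, -0.5, 1.3]
grip_width: 0.006
gripper_force: 0.7
```

step_arm(
  plan=[
    {"linear":[0,0,0.015],"dr":[0,0,0],"grip":0},
    {"linear":[0,0,0],"dr":[0,0,0],"grip":0},
  ],
)

```text
t: 28.25
tool_pos: [0.5037, 0.2339, 0.0968]
orientation: [0.073, 0.997, -0.001, -0.002]
contact_force: [-2.3, -0.3, 1.8]
grip_width: 0.007
gripper_force: 1.2
```

step_arm(
  plan=[
    {"linear":[0,0,0.012],"dr":[0,0,0],"grip":0},
    {"linear":[0,0,0],"dr":[0,0,0],"grip":0},
  ],
)

```text
t: 28.45
tool_pos: [0.5038, 0.2339, 0.0963]
orientation: [0.073, 0.997, -0.001, -0.001]
contact_force: [-3.3, -1.6, 7.6]
grip_width: 0.005
gripper_force: 3.7
```

step_arm(
  plan=[
    {"linear":[0,0,0.012],"dr":[0,0,0],"grip":0},
    {"linear":[0,0,0],"dr":[0,0,0],"grip":0},
  ],
)

```text
t: 28.65
tool_pos: [0.5039, 0.234, 0.0961]
orientation: [0.073, 0.997, -0.001, -0.001]
contact_force: [-6.6, -1.1, 17.0]
grip_width: 0.005
gripper_force: 8.4
```

step_arm(
  plan=[
    {"linear":[0,0,0.012],"dr":[0,0,0],"grip":0},
    {"linear":[0,0,0],"dr":[0,0,0],"grip":0},
  ],
)

```text
t: 28.85
tool_pos: [0.5039, 0.234, 0.0959]
orientation: [0.073, 0.997, -0.001, -0.001]
contact_force: [-8.7, -2.9, 25.4]
grip_width: 0.005
gripper_force: 13.1
```

It stops hard at 96 mm, which is the shut height. Back off and check.

step_arm(
  plan=[
    {"linear":[0,0,-0.05],"dr":[0,0,0],"grip":0},
    {"linear":[0,0,-0.2],"dr":[0,0,0],"grip":0},
    {"linear":[0.2,0,-0.4],"dr":[0,0,0],"grip":0},
    {"linear":[0.4,0,-0.2],"dr":[0,0,0],"grip":0},
    {"linear":[0.4,0,-0.1],"dr":[0,0,0],"grip":0},
    {"linear":[0,0,0],"dr":[0,0,0],"grip":0},
  ],
)

```text
t: 29.45
tool_pos: [0.4016, 0.249, 0.1897]
orientation: [0.073, 0.997, -0.001, -0.002]
contact_force: [0.2, 0.0, 0.4]
grip_width: 0.006
gripper_force: 0.0
```

```bash
python3 - <<'E'
from h import *
snap('side','s3');snap('top','t3')
ps=camera_params('side')
e=[lidpt(.156,.026,.086,0),lidpt(.156,.026,-.086,0)]
print(proj(ps,e),proj(ps,[lidpt(.156,.026,.086,.1),lidpt(.156,.026,-.086,.1)]))
a=cv2.resize(cv2.imread('pics/s3.png')[110:210,190:300],(440,400),interpolation=2)
b=cv2.resize(cv2.imread('pics/t3.png')[105:205,125:215],(360,400),interpolation=2)
cv2.imwrite('pics/s3b.png',np.hstack([a,b]))
E
```

```text
[[207.3325589  152.73071866]
 [227.44688503 173.26389266]] [[207.86863406 148.5849501 ]
 [228.14661486 168.81030145]]
```

View pics/s3b.png

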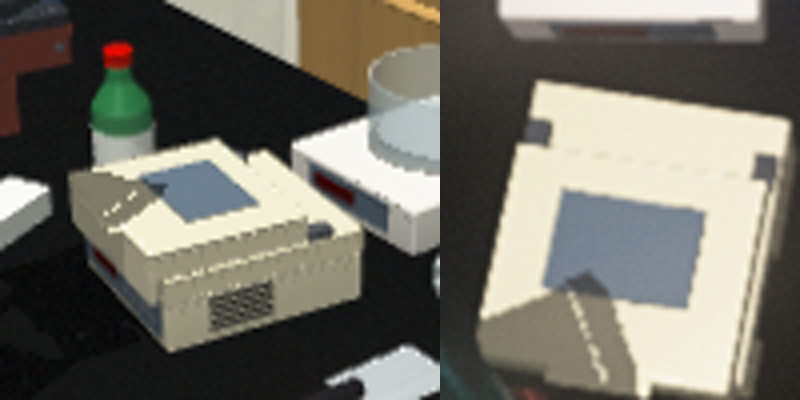

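The lid is held shut with nothing touching it. Its front right corner is at about (229,173), against a predicted (227,173) for shut.

```bash
python3 -c "
from station import *
print(sign_off())"
```

```text
the job is handed in; nothing more can be done
None
```

I seated the plate in the well under the lip and both catches, shut the lid on its catch, and handed the job in at about 29.6 s; the judge's result was not shown. The highest force I read while pressing was about 29 N, and I aimed to keep clear of the other things on the bench but made no final check of their positions.

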